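Scan in the ink bottles and give each a stirring rod

TASK

Take the hand scanner from its dock and read the label of every ink bottle, going from the shortest to the tallest: hold the window squarely in front of the middle of the label, about 8 cm away, and keep it still there for two seconds each time. Stand the scanner upright in its dock again, and only then take the rods from the rack and push one down to the bottom of each bottle. Spare rods stay in the rack, the bottles stay standing, and the jar, rubber block and tape roll nearby are left alone.

Things in the scene. Friction and masses are not known exactly. Their poses are not given: they have to be found in the camera images.
- bottle_short: short white ink bottle (loose, may be absent), 72 mm high, body x -40 to +32 mm, 56 mm wide in y; front (own -x, within about 0.45 rad of the robot's side) is a shoulder sloping 45 degrees with a barcode label; round grey neck, 25 mm across, at x = +14 mm. Origin at the underside, z up. Heavy foot. Straight bore 14 mm wide from the mouth to a floor 8 mm above the underside
- bottle_short_label (a point): centre of that bottle's label (30 x 44 mm), 26 mm ahead of the origin (own x = -26 mm) and 44 mm above the underside; z axis = outward normal of the label, sloping up at 45 degrees towards the front
- bottle_short_mouth (a point): centre of that bottle's mouth, at the top of the neck, 72 mm above the underside, opening 14 mm
- bottle_middle: middle-sized white ink bottle (loose, may be absent), 92 mm high, body x -40 to +32 mm, 56 mm wide in y; front (own -x, within about 0.45 rad of the robot's side) is a shoulder sloping 45 degrees with a barcode label; round grey neck, 25 mm across, at x = +14 mm. Origin at the underside, z up. Heavy foot. Straight bore 14 mm wide from the mouth to a floor 8 mm above the underside
- bottle_middle_label (a point): centre of that bottle's label (30 x 44 mm), 26 mm ahead of the origin (own x = -26 mm) and 64 mm above the underside; z axis = outward normal of the label, sloping up at 45 degrees towards the front
- bottle_middle_mouth (a point): centre of that bottle's mouth, at the top of the neck, 92 mm above the underside, opening 14 mm
- bottle_tall: tall white ink bottle (loose, may be absent), 112 mm high, body x -40 to +32 mm, 56 mm wide in y; front (own -x, within about 0.45 rad of the robot's side) is a shoulder sloping 45 degrees with a barcode label; round grey neck, 25 mm across, at x = +14 mm. Origin at the underside, z up. Heavy foot. Straight bore 14 mm wide from the mouth to a floor 8 mm above the underside
- bottle_tall_label (a point): centre of that bottle's label (30 x 44 mm), 26 mm ahead of the origin (own x = -26 mm) and 84 mm above the underside; z axis = outward normal of the label, sloping up at 45 degrees towards the front
- bottle_tall_mouth (a point): centre of that bottle's mouth, at the top of the neck, 112 mm above the underside, opening 14 mm
- scanner: grey hand scanner: upright bar 34 (x) by 28 (y) by 140 mm high, flat bottom, 0.14 kg, loose, standing in its dock. Origin at the centre of the underside, z up the bar. A short nose on its +x side, 22 to 65 mm up, points 45 degrees down and forward; above 70 mm the bar is plain: grip it there, across its y (28 mm)
- scanner_window (a point): centre of the scanner's reading window at the end of the nose, at x = +35 mm, z = 32 mm of the scanner; its z axis is the reading direction (forward and 45 degrees down)
- dock: scanner dock, a fixed black open tray 62 mm (x) by 56 mm (y) and 20 mm high, inside 52 x 46 mm, floor 5 mm thick. Origin at the centre of the underside. The scanner stands in its middle with the nose above the tray's +x wall
- rack: fixed aluminium rod rack, 160 mm (x) by 50 mm (y) by 70 mm high, with three holes 10 mm wide in a row along its x at -50, 0 and +50 mm; hole floors 8 mm above the underside. Origin at the centre of the underside
- rod_1: stirring rod, steel, 8 mm thick and 160 mm long over all, 30 g, loose, standing upright in the rack; its top 50 mm (from 110 mm up) is a black grip 12 mm thick. Origin at the lower tip, z up along the rod. All three rods are alike
- rod_2: stirring rod, steel, 8 mm thick and 160 mm long over all, 30 g, loose, standing upright in the rack; its top 50 mm (from 110 mm up) is a black grip 12 mm thick. Origin at the lower tip, z up along the rod. All three rods are alike
- rod_3: stirring rod, steel, 8 mm thick and 160 mm long over all, 30 g, loose, standing upright in the rack; its top 50 mm (from 110 mm up) is a black grip 12 mm thick. Origin at the lower tip, z up along the rod. All three rods are alike
- jar: bystander: closed jar 52 mm across, 75 mm high; origin at the underside
- sponge_block: bystander: black rubber block 70 x 50 x 30 mm; origin at the underside
- tape_roll: bystander: brown tape roll (ring) 60 mm across, 25 mm high; origin at the underside
Not all that is in view belongs to the job. Of the things shaped like the dock, the black one is meant.

How it is judged:
By the outcome, as a careful person would: the job done as asked, in the order asked, and still so for the second after the job is handed in, with the robot touching nothing.
Of bottle_short, bottle_middle, bottle_tall only 2 to 3 are there at a start; the rules pass over those that are not, and their reading is None.
At some moment in a run one of bottle_short, bottle_middle, bottle_tall may be knocked a few centimetres aside while the robot is not near it.
It also fails if it takes over 210 s, if anything falls off the work surface, if the arm or the gripper's body presses on something with over 40 N, if the wrist force passes 120 N, or if a joint passes its speed limit or range.

ROBOT

A 6-joint arm with a two-finger parallel gripper is mounted at the origin on the work surface. World frame = base frame: x ahead of the robot, y to its left, z up, the work surface at z = 0. Lengths are in m, angles in rad, forces in N, time in s.
With the tool pointing down it reaches from about 0.3 to 0.875 m from the base axis. Payload 6.4 kg.
Tool frame: the origin (TCP) lies midway between the tips of the shut fingers; the grasp point (between the pads) lies 19 mm behind it; z points along the fingers, y is the line along which they close (so a half turn about z gives the same grasp; the last joint's range is limited). The gripper opens to 85 mm and grips with 20 to 120 N. Pads are 22 mm wide; open, the fingers measure 114 mm over their backs; the gripper's body (76 mm by 85 mm) begins 54 mm behind the grasp point. The pads swing forward as they close: fully open they stand 13 mm farther back than shut.
Start: joints at [0.952, 0.181, 1.607, -0, 1.354, -0.206], TCP at [0.231, 0.527, 0.231] pointing down, gripper open.
Joint ranges: [-2.99, 2.99], [-0.89, 2.07], [0.3, 2.58], [-1.14, 4.28], [0, 2.63], [-3.12, 3.12]. Speed limits (rad/s): [2.57, 2.57, 3.01, 3.14, 3.14, 3.14].

INTERFACE

Orientations are given as a unit quaternion [w, x, y, z].
In Python, from bench import ctrl, vision, workorder gives the robot as it stands. The module is installed in compiled form; this text tells all that it offers.
- The arm moves only by the tool servo_tool, never from a script. Its argument "steps" is a list of rows, each an object of numbers: "dx", "dy", "dz": the shift along the world's x, y, z as a fraction of full scale; "wx", "wy", "wz": the turn, a rotation vector about the world's x, y, z as a fraction of full scale. A call has exactly 5 rows; each row is the pose to reach, as a shift and turn from the pose commanded when the call began, turning the shorter way round; what a row does not reach only later rows make up. Full scale, the value 1, is 100 mm for a shift and pi rad for a turn. A row lasts 1/12 s, in which the tool goes at most 41.7 mm and 7.16 degrees, less where a joint would pass 70% of its speed; a pose out of reach is approached as far as the arm can. A call with a number of a shift or a turn outside -1 to 1 is refused whole. A call with a gripper value outside its range is refused whole. "jaw" is the opening, from 0 (shut) to 1 (fully open), set as the call begins (left out, the last holds). The fingers move at their own pace and stop on an object; the grip force is fixed at half the most. Time passes only in rows, so rows that repeat a pose let the fingers close, or fill a call up. It gives the time, the measured TCP pose, the force, the opening and the grip force at its end, in the units of the state.
- ctrl.get_obs(): the state, without advancing time (a new reading comes with each control period).
- vision.camera(name): name is "side" or "top" or "wrist"; returns a dict with "frame" (480x640x3 uint8, red, green, blue), "vfov" (degrees; the focal length in pixels is half the picture's height over the tangent of half this angle, whatever the lens; pixels are square), "cx", "cy" (the principal point, pixels), "camera_from_world" (4x4, takes a point from world to camera coordinates). Camera axes: x right, y up, looking along -z (the intrinsics and any distortion apply to the point x, -y, -z); pixel columns grow to the right and rows downward; lengths in m; the calibration is good to about 2 mm. A picture is of the moment at which its call begins. There is no depth.
- workorder.hand_in(): hands the job in; it is judged then, once.
The state is a dict: "time_s": time; "q": joint angles; "dq": joint speeds; "joint_efforts": joint torques, N m; "eef_pos": TCP position; "eef_rot": TCP orientation; "wrist_force": force on the tool from outside, world axes, zero at the start; "torque": the same for the moment, N m; "opening": opening from 0.0 (shut) to 1.0 (fully open); "grasp_force": force on a finger pad.
Only numpy, scipy, OpenCV 4.12 (cv2) and the standard library are available. Lean on these libraries where they do the work, as an engineer would, in place of code of your own. Each camera call takes 0.05 s, during which the arm holds its last target. There are 200 camera calls.

## Working session

There is one attempt and no reset: what is moved stays moved. The work goes in short steps, Python scripts to look and compute and a tool call to move; the robot and the scene stay as the last step left them, time stands still between calls to the robot, and variables do not carry over. Pictures are saved under pics/ and viewed, at most 14 in all, crops included, and the job is handed in when it is done.

Besides the shell and the picture viewer there is one more tool, called after "Call:" by a JSON object that holds its "name" and its "arguments", one argument or row to a line. servo_tool: Moves the arm, as the interface text tells. Its arguments: {"type":"object","properties":{"steps":{"type":"array","items":{"type":"object","properties":{"dx":{"type":"number"},"dy":{"type":"number"},"dz":{"type":"number"},"wx":{"type":"number"},"wy":{"type":"number"},"wz":{"type":"number"}}}},"jaw":{"type":"number"}},"required":["steps"]}

```bash
mkdir -p pics
cat > h.py <<'E'
import numpy as np, cv2
from bench import ctrl, vision, workorder
def snap(n,f=None):
    c=vision.camera(n)
    if f: cv2.imwrite('pics/'+f,c['frame'][:,:,::-1])
    return c
E
python3 - <<'E'
from h import *
for n in ("top","side"):
    c=snap(n,n+"0.png"); print(n,c['vfov'],c['cx'],c['cy'],{k:v for k,v in c.items() if k not in('frame','vfov','cx','cy')})
print(ctrl.get_obs())
E
```

```text
top 49.55097662960803 327.1378492275489 235.23019670468432 {'camera_from_world': array([[ 0.02047888, -0.99973455, -0.0105572 ,  0.02959989],
       [ 0.99811049,  0.01983148,  0.05815644, -0.53736477],
       [-0.05793163, -0.01172823,  0.99825166, -1.18229757],
       [ 0.        ,  0.        ,  0.        ,  1.        ]])}
side 47.58563019165081 318.9646397843255 247.30329684108145 {'camera_from_world': array([[ 0.74365861, -0.66854559,  0.00432178, -0.38373575],
       [ 0.48284766,  0.54154566,  0.68817617, -0.3422214 ],
       [-0.46241758, -0.50968137,  0.72553076, -0.85386054],
       [ 0.        ,  0.        ,  0.        ,  1.        ]])}
{'time_s': 0.1, 'q': array([ 9.51685638e-01,  1.81480225e-01,  1.60788212e+00,  1.15401998e-05,
        1.35381161e+00, -2.06278365e-01]), 'dq': array([ 0.00116467, -0.00255369, -0.00167821,  0.00099578, -0.00176657,
       -0.00021372]), 'joint_efforts': array([-9.87735802e-04, -4.45872152e+01, -3.52239203e+01, -4.25490616e-04,
        4.07611515e-03, -4.14702436e-05]), 'eef_pos': array([0.2303734 , 0.52630129, 0.23047918]), 'eef_rot': array([-3.22274854e-04,  2.04954620e-01,  9.78771157e-01, -7.22012095e-04]), 'wrist_force': array([-0.13508471, -1.04873388,  0.97761297]), 'torque': array([ 0.01131845, -0.04599167, -0.01485559]), 'grasp_force': 0.0, 'opening': 0.9995424580049636}
```

View pics/top0.png

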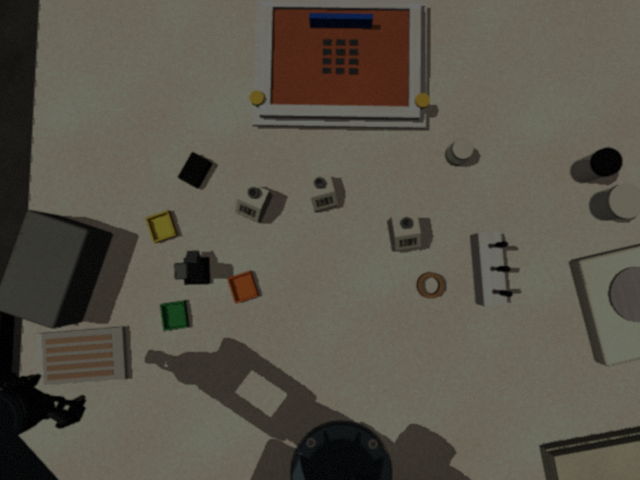

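View pics/side0.png

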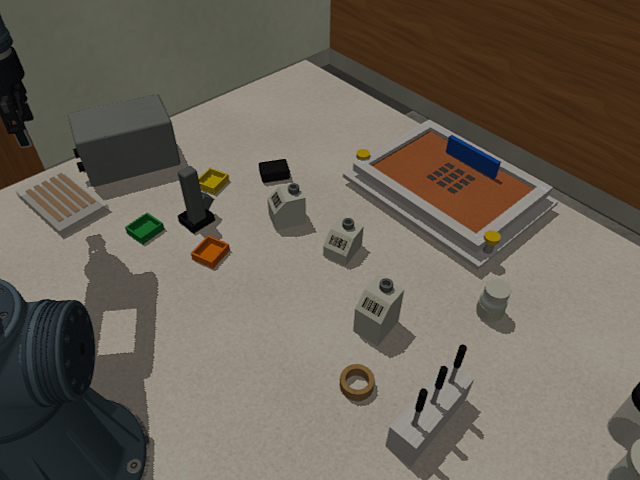

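```bash
cat >> h.py <<'E'
def K(c): return 240/np.tan(np.radians(c['vfov']/2))
def proj(c,P):
    P=np.atleast_2d(P).astype(float); T=c['camera_from_world']; q=P@T[:3,:3].T+T[:3,3]; f=K(c)
    return np.c_[c['cx']-f*q[:,0]/q[:,2], c['cy']+f*q[:,1]/q[:,2]]
def ray(c,uv):
    T=c['camera_from_world']; R=T[:3,:3]; f=K(c)
    d=R.T@np.array([(uv[0]-c['cx'])/f,-(uv[1]-c['cy'])/f,-1]); return -R.T@T[:3,3], d/np.linalg.norm(d)
def plane(c,uv,z):
    o,d=ray(c,uv); return o+d*(z-o[2])/d[2]
def tri(obs):
    A=np.zeros((3,3));b=np.zeros(3);rs=[ray(c,u) for c,u in obs]
    for o,d in rs:
        M=np.eye(3)-np.outer(d,d);A+=M;b+=M@o
    p=np.linalg.solve(A,b); return p,[np.linalg.norm(np.cross(p-o,d)) for o,d in rs]
def crop(c,x,y,w,h,s):
    return cv2.resize(np.ascontiguousarray(c['frame'][y:y+h,x:x+w,::-1]),(w*s,h*s),interpolation=cv2.INTER_CUBIC)
E
python3 - <<'E'
from h import *
t=snap("top");s=snap("side")
# gain
for c in(t,s): c['frame']=np.clip(c['frame'].astype(float)*1.5,0,255).astype(np.uint8)
a=crop(t,160,235,100,75,4); b=crop(s,170,155,100,75,4)
d=crop(t,230,170,100,75,4); e=crop(t,380,200,100,75,4)
cv2.imwrite('pics/m1.png',np.vstack([np.hstack([a,b]),np.hstack([d,e])]))
a=crop(s,260,165,100,75,4); b=crop(s,340,265,100,75,4)
d=crop(s,385,340,100,75,4); e=crop(t,450,220,100,75,4)
cv2.imwrite('pics/m2.png',np.vstack([np.hstack([a,b]),np.hstack([d,e])]))
E
```

```text
(no output)
```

View pics/m1.png

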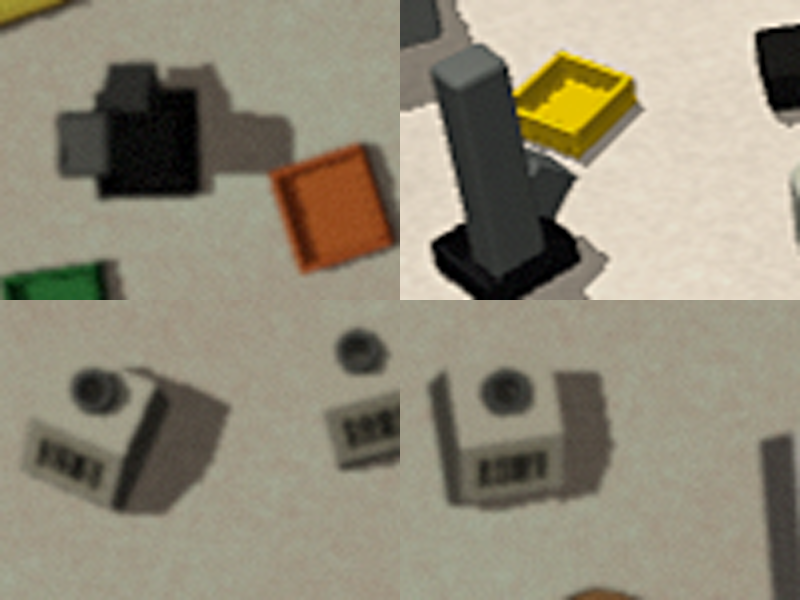

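View pics/m2.png

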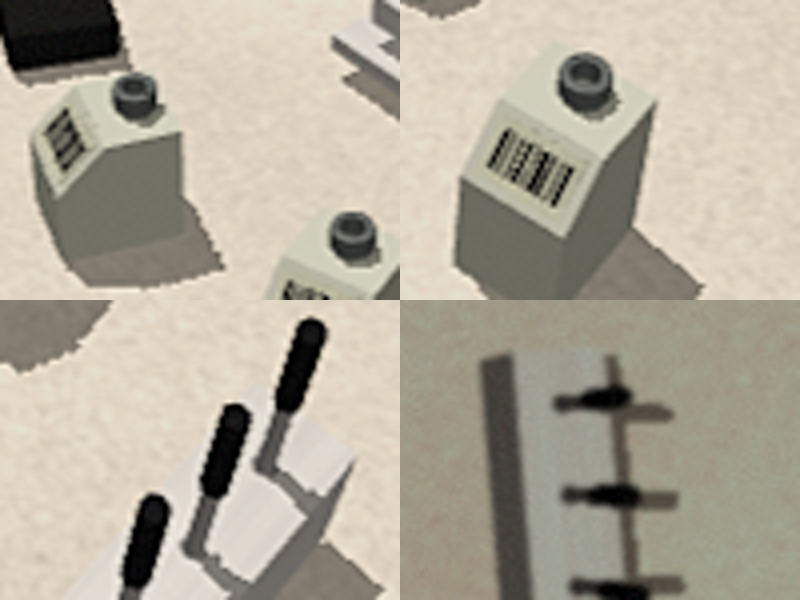

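Run:
```python
from h import *
t=snap("top");s=snap("side")
P={'scantop':((180.7,271.5),(187.5,171.5)),
'Lm':((255,192.75),(293.5,188)),'Ll':((247.5,210),(276.5,200)),
'Tm':((407,222.75),(386.5,285)),'Tl':((408.25,242),(373.25,307)),
'Cm':((320.25,182.75),(348,223)),
'r1':((507,243.7),(463,347)),'r2':((509.2,268.5),(444.5,368)),'r3':((512,293),(423.7,390))}
for k,(a,b) in P.items():
    p,r=tri([(t,a),(s,b)]); print(k,p.round(4),np.round(r,4))
for u in((490.5,245.5),(492.7,268.5),(495,291.5)): print('hole',plane(t,u,.07).round(4))
# masks in top: black dock
f=t['frame'].astype(int); m=(f.max(2)<28).astype(np.uint8)
n,l,st,ce=cv2.connectedComponentsWithStats(m)
for i in range(1,n):
    x,y,w,h,A=st[i]
    if A>30 and y<330:
        cn=cv2.findContours((l==i).astype(np.uint8),0,2)[0][0]; print(st[i],cv2.minAreaRect(cn))
```

```text
scantop [0.4498 0.3372 0.1448] [0.0014 0.0014]
Lm [0.621  0.1985 0.0916] [0.0007 0.0007]
Ll [0.5865 0.2177 0.0646] [0.0001 0.0001]
Tm [ 0.561  -0.1296  0.1082] [0.0004 0.0004]
Tl [ 0.5217 -0.1365  0.0851] [0.0003 0.0003]
Cm [0.6492 0.0577 0.0699] [0.0004 0.0004]
r1 [ 0.5168 -0.3192  0.1717] [0.0015 0.0015]
r2 [ 0.4677 -0.3236  0.1726] [0.0012 0.0012]
r3 [ 0.4186 -0.3277  0.1745] [0.0023 0.0023]
hole [ 0.5181 -0.3184  0.07  ]
hole [ 0.4679 -0.3233  0.07  ]
hole [ 0.418  -0.3283  0.07  ]
[   0    0   38  237 6412] ((18.5, 118.0), (236.0, 37.0), 90.0)
[310  19  62  10 534] ((340.49688720703125, 23.163400650024414), (61.14253234863281, 8.767609596252441), 1.1017061471939087)
[350  69   7   5  31] ((353.0, 71.0), (4.0, 6.0), 90.0)
[590 148  32  29 701] ((605.5499877929688, 162.14999389648438), (26.56313133239746, 31.306547164916992), 71.56504821777344)
[179 153  33  35 664] ((195.26156616210938, 169.7923126220703), (23.07046127319336, 29.14815902709961), 29.74488067626953)
[259 194  13  27  83] ((264.37933349609375, 206.9482879638672), (3.282660961151123, 28.230886459350586), 23.198591232299805)
[  40  213   72  114 2642] ((80.7809066772461, 265.6244812011719), (114.4787368774414, 68.00221252441406), 82.93739318847656)
[  0 238  15  39 243] ((7.0, 257.0), (38.0, 14.0), 90.0)
[494 241  13   6  53] ((500.0, 243.5), (5.0, 12.0), 90.0)
[185 252  25  32 613] ((197.0, 267.5), (24.0, 31.0), 0.0)
[495 266  15   6  59] ((502.0, 268.5), (5.0, 14.0), 90.0)
[499 291  13   6  53] ((505.0, 293.5), (5.0, 12.0), 90.0)
[184 301   5  25  47] ((186.0699920654297, 312.989990234375), (24.324474334716797, 1.8384778499603271), 81.8698959350586)
[162 306   7  22  67] ((164.59458923339844, 316.56756591796875), (21.700664520263672, 3.2879798412323), 80.53767395019531)
[   0  311   85  169 6034] ((42.0, 395.0), (84.0, 168.0), 0.0)
```

Call:
{"name": "servo_tool", "arguments": {
  "steps": [
    {"dy":-0.4,"dz":0.2,"wz":0.03},
    {"dy":-0.8,"dz":0.4,"wz":0.06},
    {"dx":0.2,"dy":-1,"dz":0.6,"wz":0.09},
    {"dx":0.4,"dy":-1,"dz":0.8,"wz":0.12},
    {"dx":0.5,"dy":-1,"dz":0.9,"wz":0.137}
  ],
  "jaw": 1
}}

```text
$.steps[0]: bad value
```

Call:
{"name": "servo_tool", "arguments": {
  "steps": [
    {"dx":0.3,"dy":-0.2},
    {"dx":0.6,"dy":-0.4},
    {"dx":0.9,"dy":-0.6},
    {"dx":1,"dy":-0.8},
    {"dx":1,"dy":-0.9}
  ]
}}

```text
$.steps[0]: bad value
```

Run:
```python
from h import *
c=snap("wrist","w1.png"); print(c['vfov'],c['cx'],c['cy'],c['camera_from_world'].round(4)); o=ctrl.get_obs(); print(o['eef_pos'],o['eef_rot'],o['q'])
```

```text
64.86209697950827 323.43609806556424 234.56571090944414 [[ 0.401   0.9161 -0.     -0.5757]
 [-0.8691  0.3805 -0.3162  0.0412]
 [-0.2896  0.1268  0.9487 -0.3791]
 [ 0.      0.      0.      1.    ]]
[0.23059632 0.52662397 0.23107729] [-8.42756490e-05  2.04937076e-01  9.78775130e-01 -1.82570319e-04] [ 9.51697664e-01  1.80997569e-01  1.60720661e+00  8.13902950e-06
  1.35379056e+00 -2.06301571e-01]
```

View pics/w1.png

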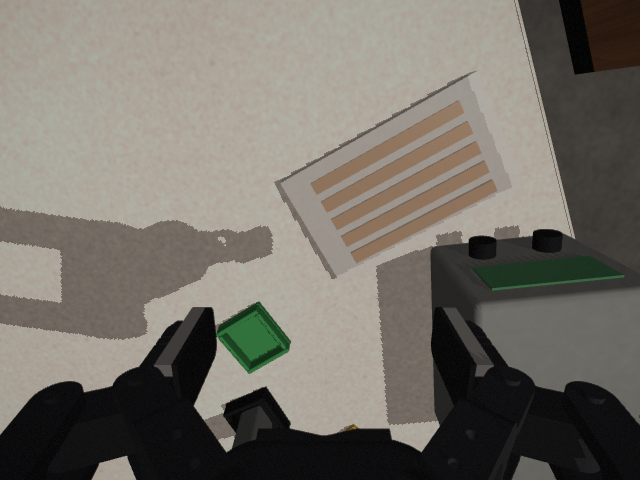

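Call:
{"name": "servo_tool", "arguments": {
  "steps": [
    {"dx":0,"dy":-0.4,"dz":0.2,"wx":0,"wy":0,"wz":0.03},
    {"dx":0,"dy":-0.8,"dz":0.4,"wx":0,"wy":0,"wz":0.06},
    {"dx":0.2,"dy":-1,"dz":0.5,"wx":0,"wy":0,"wz":0.09},
    {"dx":0.5,"dy":-1,"dz":0.5,"wx":0,"wy":0,"wz":0.12},
    {"dx":0.8,"dy":-1,"dz":0.5,"wx":0,"wy":0,"wz":0.137}
  ],
  "jaw": 1
}}

```text
time_s: 0.77
eef_pos: [0.3116, 0.4262, 0.2834]
eef_rot: [0.001, -0.011, 1.0, 0.001]
wrist_force: [0.2, 0.4, -0.4]
opening: 0.999
grasp_force: 0.0
```

Call:
{"name": "servo_tool", "arguments": {
  "steps": [
    {"dx":0.3,"dy":-0.2,"dz":0,"wx":0,"wy":0,"wz":0},
    {"dx":0.6,"dy":-0.4,"dz":0,"wx":0,"wy":0,"wz":0},
    {"dx":0.9,"dy":-0.7,"dz":0,"wx":0,"wy":0,"wz":0},
    {"dx":1,"dy":-0.9,"dz":0,"wx":0,"wy":0,"wz":0},
    {"dx":1,"dy":-0.9,"dz":0,"wx":0,"wy":0,"wz":0}
  ]
}}

```text
time_s: 1.18
eef_pos: [0.4132, 0.3333, 0.281]
eef_rot: [0.0, -0.006, 1.0, -0.001]
wrist_force: [-0.2, 0.1, -0.1]
opening: 1.002
grasp_force: 0.0
```

Run:
```python
from h import *
c=snap("wrist","w2.png"); o=ctrl.get_obs(); print(o['time_s'],o['eef_pos'],o['eef_rot'],o['q'])
t=snap("top"); print(plane(t,(209.5,268),.02),plane(t,(198,284),.02))
```

```text
1.2333 [0.41192119 0.33498198 0.28112326] [-1.42128297e-04 -6.77370555e-03  9.99977038e-01 -1.38519418e-04] [ 4.59091584e-01  4.26105703e-02  1.65759212e+00 -1.25991425e-04
  1.44176672e+00 -1.12523602e+00]
[0.45580169 0.30855209 0.02      ] [0.41871806 0.33370893 0.02      ]
```

View pics/w2.png

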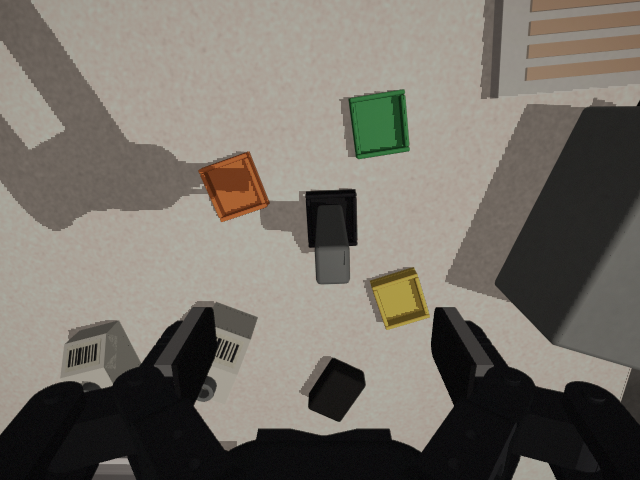

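Run:
```python
from h import *
c=snap("wrist")
print(plane(c,(333,264),.145), [plane(c,u,.02).round(4) for u in((306,190),(355,189),(357,244),(306,246))])
f=c['frame'][240:290,305:360].astype(int); m=((f.max(2)>60)&(f.max(2)<140)&(f.max(2)-f.min(2)<12)).astype(np.uint8)
n,l,st,ce=cv2.connectedComponentsWithStats(m); i=1+st[1:,4].argmax()
r=cv2.minAreaRect(cv2.findContours((l==i).astype(np.uint8),0,2)[0][0]); b=cv2.boxPoints(r)+[305,240]; print(b,[plane(c,u,.145)[:2].round(4) for u in b])
```

```text
[0.44771167 0.34499097 0.145     ] [array([0.4143, 0.3181, 0.02  ]), array([0.4124, 0.3711, 0.02  ]), array([0.4755, 0.376 , 0.02  ]), array([0.4788, 0.3182, 0.02  ])]
[[311. 249.]
 [345. 249.]
 [345. 286.]
 [311. 286.]] [array([0.4352, 0.3274]), array([0.4348, 0.3541]), array([0.4669, 0.3552]), array([0.4673, 0.3276])]
```

Call:
{"name": "servo_tool", "arguments": {
  "steps": [
    {"dx":0.2,"dy":0.02,"dz":0,"wx":0,"wy":0,"wz":0},
    {"dx":0.38,"dy":0.04,"dz":-0.2,"wx":0,"wy":0,"wz":0},
    {"dx":0.38,"dy":0.04,"dz":-0.5,"wx":0,"wy":0,"wz":0},
    {"dx":0.38,"dy":0.04,"dz":-0.8,"wx":0,"wy":0,"wz":0},
    {"dx":0.38,"dy":0.04,"dz":-1,"wx":0,"wy":0,"wz":0}
  ]
}}

```text
time_s: 1.75
eef_pos: [0.4466, 0.3416, 0.1785]
eef_rot: [-0.001, -0.01, 1.0, -0.0]
wrist_force: [-0.2, 0.1, -0.2]
opening: 1.0
grasp_force: 0.0
```

Call:
{"name": "servo_tool", "arguments": {
  "steps": [
    {"dx":0,"dy":0,"dz":-0.25,"wx":0,"wy":0,"wz":0},
    {"dx":0,"dy":0,"dz":-0.5,"wx":0,"wy":0,"wz":0},
    {"dx":0,"dy":0,"dz":-0.7,"wx":0,"wy":0,"wz":0},
    {"dx":0,"dy":0,"dz":-0.86,"wx":0,"wy":0,"wz":0},
    {"dx":0,"dy":0,"dz":-0.86,"wx":0,"wy":0,"wz":0}
  ]
}}

```text
time_s: 2.17
eef_pos: [0.4451, 0.3409, 0.0916]
eef_rot: [-0.003, -0.01, 1.0, -0.001]
wrist_force: [-0.7, -0.4, 0.4]
opening: 1.002
grasp_force: 0.0
```

Call:
{"name": "servo_tool", "arguments": {
  "steps": [
    {"dx":0,"dy":0,"dz":0,"wx":0,"wy":0,"wz":0},
    {"dx":0,"dy":0,"dz":0,"wx":0,"wy":0,"wz":0},
    {"dx":0,"dy":0,"dz":0,"wx":0,"wy":0,"wz":0},
    {"dx":0,"dy":0,"dz":0,"wx":0,"wy":0,"wz":0},
    {"dx":0,"dy":0,"dz":0,"wx":0,"wy":0,"wz":0}
  ],
  "jaw": 0.2
}}

```text
time_s: 2.58
eef_pos: [0.4494, 0.3411, 0.0967]
eef_rot: [0.001, -0.009, 1.0, 0.0]
wrist_force: [0.2, -1.8, 3.4]
opening: 0.329
grasp_force: 58.5
```

Call:
{"name": "servo_tool", "arguments": {
  "steps": [
    {"dx":0,"dy":0,"dz":0,"wx":0,"wy":0,"wz":0},
    {"dx":0,"dy":0,"dz":0,"wx":0,"wy":0,"wz":0},
    {"dx":0,"dy":0,"dz":0,"wx":0,"wy":0,"wz":0},
    {"dx":0,"dy":0,"dz":0,"wx":0,"wy":0,"wz":0},
    {"dx":0,"dy":0,"dz":0,"wx":0,"wy":0,"wz":0}
  ]
}}

```text
time_s: 3.0
eef_pos: [0.4495, 0.3411, 0.0967]
eef_rot: [0.001, -0.009, 1.0, 0.0]
wrist_force: [-0.8, -0.4, 6.8]
opening: 0.318
grasp_force: 59.3
```

Run:
```python
from h import *
t=snap("top");s=snap("side");o=ctrl.get_obs(); print(o['time_s'],o['eef_pos'],o['eef_rot'],o['q'],o['opening'],o['grasp_force'])
a=crop(t,150,225,100,75,4); b=crop(s,160,140,100,75,4)
cv2.imwrite('pics/g1.png',np.hstack([a,b]))
```

```text
3.1 [0.44952107 0.34107307 0.09666558] [ 9.61166714e-04 -8.68556488e-03  9.99961697e-01  4.91065974e-04] [ 4.38710916e-01  3.13643736e-01  1.74011703e+00  1.03214152e-04
  1.08567513e+00 -1.14950480e+00] 0.31793339738345366 59.28252875804901
```

View pics/g1.png

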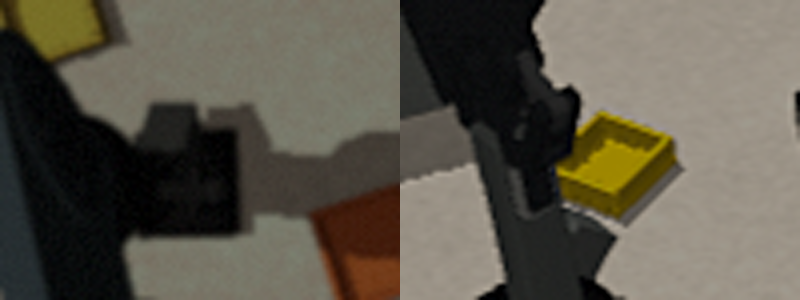

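```bash
cat >> h.py <<'E'
def lsd(c,cx,cy,w,z,minl=10):
    g=cv2.cvtColor(c['frame'],cv2.COLOR_RGB2GRAY)[cy-w:cy+w,cx-w:cx+w]; g=cv2.resize(g,None,fx=4,fy=4,interpolation=cv2.INTER_CUBIC)
    L=cv2.createLineSegmentDetector().detect(g)[0]
    for x1,y1,x2,y2 in L[:,0]:
        a=np.array([x1,y1])/4-.375+[cx-w,cy-w]; b=np.array([x2,y2])/4-.375+[cx-w,cy-w]; n=np.linalg.norm(b-a)
        if n>minl:
            d=plane(c,b,z)-plane(c,a,z); an=np.degrees(np.arctan2(d[1],d[0]))%180; print(a.round(1),b.round(1),'len%.0f ang %.1f'%(np.linalg.norm(d)*1000,an))
E
python3 - <<'E'
from h import *
t=snap("top")
for n,u,z in(('short',(323,192),.06),('mid',(252,202),.08),('tall',(406,235),.1)): print(n); lsd(t,*u,26,z)
E
```

```text
short
[341.3 206.8] [326.8 210.1] len33 ang 104.0
[334.4 190.6] [330.4 176.9] len32 ang 17.3
mid
[257.2 220.6] [261.5 206.1] len33 ang 165.2
tall
[391.4 250. ] [386.6 221.1] len63 ang 10.3
[406.7 252.4] [392.  250.9] len31 ang 85.5
[391.1 217.3] [394.3 237.2] len43 ang 10.0
[418.2 217.4] [428.8 217.5] len23 ang 90.2
[429.9 218.5] [430.5 228.8] len22 ang 3.9
[416.9 249.5] [406.  251.7] len24 ang 102.9
[420.3 232.3] [417.9 218.1] len31 ang 10.1
```

Call:
{"name": "servo_tool", "arguments": {
  "steps": [
    {"dx":0,"dy":0,"dz":0.1,"wx":0,"wy":0,"wz":0},
    {"dx":0,"dy":0,"dz":0.3,"wx":0,"wy":0,"wz":0},
    {"dx":0,"dy":0,"dz":0.5,"wx":0,"wy":0,"wz":0},
    {"dx":0,"dy":0,"dz":0.75,"wx":0,"wy":0,"wz":0},
    {"dx":0,"dy":0,"dz":1,"wx":0,"wy":0,"wz":0}
  ]
}}

```text
time_s: 3.57
eef_pos: [0.448, 0.3404, 0.1962]
eef_rot: [-0.001, -0.009, 1.0, -0.0]
wrist_force: [0.7, 0.9, -1.8]
opening: 0.323
grasp_force: 58.7
```

Run:
```python
from h import *
o=ctrl.get_obs(); print(o['time_s'],o['eef_pos'],o['eef_rot'],o['opening'],o['grasp_force'])
s=snap("side"); cv2.imwrite('pics/s2.png',crop(s,140,90,150,112,4))
```

```text
3.5667 [0.44799752 0.34035783 0.19616653] [-7.32837113e-04 -8.71574948e-03  9.99961706e-01 -2.91193718e-04] 0.32262037543760547 58.723148703575134
```

View pics/s2.png

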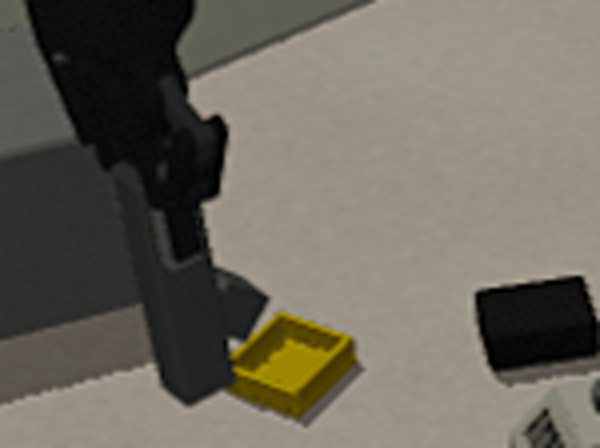

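Run:
```python
from h import *
t=snap("top");s=snap("side")
print('clicks');
for a,b,z in(((287,202.5),(305.5,198),.092),): d=plane(s,b,z)-plane(s,a,z); print(d, np.degrees(np.arctan2(d[1],d[0])))
print('side mid');lsd(s,287,205,30,.092,7)
print('side short');lsd(s,344,240,30,.072,7)
print('top mid');lsd(t,252,202,24,.092,6); print('top short');lsd(t,323,192,24,.072,6)
```

```text
clicks
[ 0.03834792 -0.01506506  0.        ] -21.447477736303835
side mid
[269.9 197.8] [275.5 191.6] len23 ang 19.8
[285.3 201.7] [304.4 197.4] len42 ang 157.3
[288.6 178.7] [263.8 182.5] len55 ang 151.9
[276.1 232. ] [269.5 217.5] len45 ang 68.7
[286.4 183.2] [278.  183.5] len18 ang 141.6
[269.1 217.1] [266.5 198.2] len59 ang 57.2
[304.9 197.9] [305.5 213.6] len49 ang 50.4
[270.1 206.7] [273.7 213.6] len23 ang 70.5
[268.  199.6] [270.3 206.3] len22 ang 64.5
[274.3 213.9] [285.6 201.7] len43 ang 17.9
side short
[328.1 242.8] [331.5 234.5] len24 ang 30.9
[346.5 231.1] [341.3 225.7] len19 ang 81.4
[363.1 226.9] [361.1 245.8] len54 ang 40.7
[352.5 239.4] [362.4 226.8] len43 ang 16.9
[330.7 261.2] [323.7 256.7] len18 ang 96.9
[323.6 246.2] [345.2 256. ] len50 ang 106.0
[322.6 254.8] [322.9 245.8] len25 ang 46.3
[345.8 256.2] [353.2 238.9] len50 ang 29.0
top mid
[259.9 210.3] [268.4 190.6] len46 ang 158.2
[256.3 198.3] [250. 198.] len14 ang 88.1
[267.5 223.3] [259.2 222.8] len18 ang 87.6
[257.3 221.3] [260.2 210.1] len25 ang 167.3
[267.9 187.6] [275.4 190.7] len18 ang 68.5
[275.1 218.2] [270.3 223.5] len15 ang 139.1
[268.  189.9] [260.9 187.5] len16 ang 72.9
[241.1 204.3] [248.  207.1] len16 ang 69.3
top short
[325.  187.8] [316.6 188.5] len19 ang 95.9
[327.8 210.6] [315.  212.3] len28 ang 98.7
[322.7 176.9] [326.9 182.8] len16 ang 36.1
[334.4 177.5] [340.7 177.2] len14 ang 94.1
[334.7 207.4] [327.5 210.6] len17 ang 114.8
[340.7 177.7] [345. 191.] len31 ang 18.9
[345.4 190.9] [343.6 203.8] len29 ang 173.3
[334.1 190.1] [330.7 177. ] len30 ang 15.5
[331.2 195.4] [332.9 201.9] len15 ang 15.6
[328.5 203.5] [321.6 205.4] len16 ang 106.6
[315.1 210.2] [327.8 206.8] len29 ang 105.9
[328.8 206.4] [335.6 204.7] len15 ang 105.6
```

Call:
{"name": "servo_tool", "arguments": {
  "steps": [
    {"dx":0,"dy":-0.15,"dz":0,"wx":0,"wy":0,"wz":0.01},
    {"dx":0,"dy":-0.35,"dz":0,"wx":0,"wy":0,"wz":0.02},
    {"dx":0,"dy":-0.55,"dz":0,"wx":0,"wy":0,"wz":0.03},
    {"dx":0,"dy":-0.75,"dz":0,"wx":0,"wy":0,"wz":0.04},
    {"dx":0,"dy":-1,"dz":0,"wx":0,"wy":0,"wz":0.04}
  ]
}}

```text
time_s: 4.13
eef_pos: [0.4474, 0.24, 0.1937]
eef_rot: [-0.001, -0.073, 0.997, -0.0]
wrist_force: [-0.6, 0.5, -1.1]
opening: 0.323
grasp_force: 59.0
```

Call:
{"name": "servo_tool", "arguments": {
  "steps": [
    {"dx":0,"dy":-0.2,"dz":0,"wx":0,"wy":0,"wz":0.01},
    {"dx":0.05,"dy":-0.4,"dz":0,"wx":0,"wy":0,"wz":0.02},
    {"dx":0.1,"dy":-0.6,"dz":0,"wx":0,"wy":0,"wz":0.03},
    {"dx":0.2,"dy":-0.8,"dz":0,"wx":0,"wy":0,"wz":0.04},
    {"dx":0.25,"dy":-1,"dz":0,"wx":0,"wy":0,"wz":0.044}
  ]
}}

```text
time_s: 4.55
eef_pos: [0.4732, 0.1396, 0.194]
eef_rot: [-0.001, -0.141, 0.99, 0.0]
wrist_force: [-0.3, -0.5, -1.7]
opening: 0.323
grasp_force: 58.9
```

Call:
{"name": "servo_tool", "arguments": {
  "steps": [
    {"dx":0.1,"dy":-0.25,"dz":-0.08,"wx":0,"wy":0,"wz":0},
    {"dx":0.2,"dy":-0.5,"dz":-0.16,"wx":0,"wy":0,"wz":0},
    {"dx":0.3,"dy":-0.75,"dz":-0.24,"wx":0,"wy":0,"wz":0},
    {"dx":0.4,"dy":-1,"dz":-0.3,"wx":0,"wy":0,"wz":0},
    {"dx":0.45,"dy":-1,"dz":-0.36,"wx":0,"wy":0,"wz":0}
  ]
}}

```text
time_s: 4.97
eef_pos: [0.5187, 0.0369, 0.1576]
eef_rot: [-0.001, -0.139, 0.99, -0.001]
wrist_force: [0.3, 0.1, -1.6]
opening: 0.322
grasp_force: 59.3
```

Call:
{"name": "servo_tool", "arguments": {
  "steps": [
    {"dx":0.03,"dy":-0.1,"dz":0,"wx":0,"wy":0,"wz":0},
    {"dx":0.03,"dy":-0.2,"dz":0,"wx":0,"wy":0,"wz":0},
    {"dx":0.03,"dy":-0.2,"dz":0,"wx":0,"wy":0,"wz":0},
    {"dx":0.03,"dy":-0.2,"dz":0,"wx":0,"wy":0,"wz":0},
    {"dx":0.03,"dy":-0.2,"dz":0,"wx":0,"wy":0,"wz":0}
  ]
}}

```text
time_s: 5.38
eef_pos: [0.5215, 0.0213, 0.1596]
eef_rot: [0.0, -0.141, 0.99, 0.0]
wrist_force: [0.4, -0.3, -1.6]
opening: 0.317
grasp_force: 59.3
```

Run:
```python
from h import *
s=snap("side");t=snap("top");o=ctrl.get_obs(); print(o['time_s'],o['eef_pos'].round(4),o['eef_rot'].round(4),o['q'].round(3),o['opening'],o['grasp_force'])
cv2.imwrite('pics/s3.png',np.hstack([crop(s,250,150,150,150,3),crop(t,270,140,116,150,3)]))
```

```text
5.4833 [0.5216 0.0214 0.1596] [ 2.000e-04 -1.407e-01  9.900e-01 -0.000e+00] [-0.187  0.141  1.807  0.     1.194 -2.04 ] 0.3194163000525586 59.30743753910065
```

View pics/s3.png

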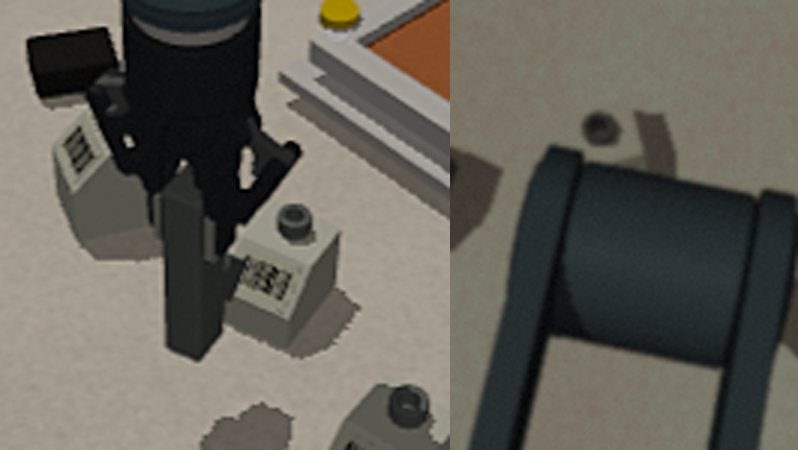

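Call:
{"name": "servo_tool", "arguments": {
  "steps": [
    {"dx":0,"dy":0,"dz":0,"wx":0,"wy":0,"wz":0},
    {"dx":0,"dy":0,"dz":0,"wx":0,"wy":0,"wz":0},
    {"dx":0,"dy":0,"dz":0,"wx":0,"wy":0,"wz":0},
    {"dx":0,"dy":0,"dz":0,"wx":0,"wy":0,"wz":0},
    {"dx":0,"dy":0,"dz":0,"wx":0,"wy":0,"wz":0}
  ]
}}

```text
time_s: 5.9
eef_pos: [0.5217, 0.0208, 0.1593]
eef_rot: [0.0, -0.14, 0.99, -0.0]
wrist_force: [-0.0, 0.0, -1.9]
opening: 0.32
grasp_force: 59.3
```

Call:
{"name": "servo_tool", "arguments": {
  "steps": [
    {"dx":0,"dy":0,"dz":0,"wx":0,"wy":0,"wz":0},
    {"dx":0,"dy":0,"dz":0,"wx":0,"wy":0,"wz":0},
    {"dx":0,"dy":0,"dz":0,"wx":0,"wy":0,"wz":0},
    {"dx":0,"dy":0,"dz":0,"wx":0,"wy":0,"wz":0},
    {"dx":0,"dy":0,"dz":0,"wx":0,"wy":0,"wz":0}
  ]
}}

```text
time_s: 6.32
eef_pos: [0.5217, 0.0207, 0.1593]
eef_rot: [0.0, -0.14, 0.99, 0.0]
wrist_force: [0.6, -0.3, -0.6]
opening: 0.32
grasp_force: 59.3
```

Call:
{"name": "servo_tool", "arguments": {
  "steps": [
    {"dx":0,"dy":0,"dz":0,"wx":0,"wy":0,"wz":0},
    {"dx":0,"dy":0,"dz":0,"wx":0,"wy":0,"wz":0},
    {"dx":0,"dy":0,"dz":0,"wx":0,"wy":0,"wz":0},
    {"dx":0,"dy":0,"dz":0,"wx":0,"wy":0,"wz":0},
    {"dx":0,"dy":0,"dz":0,"wx":0,"wy":0,"wz":0}
  ]
}}

```text
time_s: 6.73
eef_pos: [0.5217, 0.0207, 0.1593]
eef_rot: [0.0, -0.14, 0.99, -0.0]
wrist_force: [-0.4, 0.4, -0.7]
opening: 0.322
grasp_force: 59.3
```

Call:
{"name": "servo_tool", "arguments": {
  "steps": [
    {"dx":0,"dy":0,"dz":0,"wx":0,"wy":0,"wz":0},
    {"dx":0,"dy":0,"dz":0,"wx":0,"wy":0,"wz":0},
    {"dx":0,"dy":0,"dz":0,"wx":0,"wy":0,"wz":0},
    {"dx":0,"dy":0,"dz":0,"wx":0,"wy":0,"wz":0},
    {"dx":0,"dy":0,"dz":0,"wx":0,"wy":0,"wz":0}
  ]
}}

```text
time_s: 7.15
eef_pos: [0.5216, 0.0207, 0.1593]
eef_rot: [-0.0, -0.14, 0.99, -0.0]
wrist_force: [0.2, -0.2, -1.9]
opening: 0.319
grasp_force: 59.3
```

Call:
{"name": "servo_tool", "arguments": {
  "steps": [
    {"dx":0,"dy":0,"dz":0,"wx":0,"wy":0,"wz":0},
    {"dx":0,"dy":0,"dz":0,"wx":0,"wy":0,"wz":0},
    {"dx":0,"dy":0,"dz":0,"wx":0,"wy":0,"wz":0},
    {"dx":0,"dy":0,"dz":0,"wx":0,"wy":0,"wz":0},
    {"dx":0,"dy":0,"dz":0,"wx":0,"wy":0,"wz":0}
  ]
}}

```text
time_s: 7.57
eef_pos: [0.5217, 0.0207, 0.1593]
eef_rot: [-0.0, -0.14, 0.99, -0.0]
wrist_force: [-0.4, 0.2, -0.9]
opening: 0.321
grasp_force: 59.3
```

Call:
{"name": "servo_tool", "arguments": {
  "steps": [
    {"dx":0,"dy":0,"dz":0,"wx":0,"wy":0,"wz":0},
    {"dx":0,"dy":0,"dz":0,"wx":0,"wy":0,"wz":0},
    {"dx":0,"dy":0,"dz":0,"wx":0,"wy":0,"wz":0},
    {"dx":0,"dy":0,"dz":0,"wx":0,"wy":0,"wz":0},
    {"dx":0,"dy":0,"dz":0,"wx":0,"wy":0,"wz":0}
  ]
}}

```text
time_s: 7.98
eef_pos: [0.5217, 0.0207, 0.1593]
eef_rot: [0.0, -0.14, 0.99, -0.0]
wrist_force: [-0.6, 0.4, -2.0]
opening: 0.325
grasp_force: 59.3
```

```bash
cat >> h.py <<'E'
def neck(c,P,r=10):
    # centroid of dark neck blob near the predicted pixel
    u,v=proj(c,P)[0]; x,y=int(u),int(v); g=c['frame'][y-r:y+r,x-r:x+r].max(2)
    m=(g<95 if c is not None else 0).astype(np.uint8); n,l,st,ce=cv2.connectedComponentsWithStats(m)
    if n<2: return None
    i=1+np.argmin(np.hypot(*(ce[1:]-r).T)+ (st[1:,4]<15)*99); return ce[i]+[x-r,y-r],st[i,4]
N={'short':(.6492,.0577,.072),'mid':(.621,.1985,.092),'tall':(.561,-.1296,.112)}
E
python3 - <<'E'
from h import *
s=snap("side");t=snap("top");print(ctrl.get_obs()['time_s'])
for k,P in N.items(): print(k,proj(t,P)[0].round(1),neck(t,P),proj(s,P)[0].round(1),neck(s,P))
E
```

```text
8.0833
short [320.1 182.7] (array([319.98449612, 182.81395349]), np.int32(129)) [348.2 222.3] (array([348.1       , 224.25384615]), np.int32(130))
mid [254.8 193. ] (array([254.41780822, 192.56849315]), np.int32(146)) [293.9 187.8] (array([292.61832061, 186.34605598]), np.int32(393))
tall [407.1 222.7] (array([405.92607004, 224.87548638]), np.int32(257)) [386.9 283.6] (array([383.9382716 , 285.53497942]), np.int32(243))
```

Call:
{"name": "servo_tool", "arguments": {
  "steps": [
    {"dx":-0.2,"dy":0,"dz":0.05,"wx":0,"wy":0,"wz":-0.02},
    {"dx":-0.4,"dy":0.1,"dz":0.1,"wx":0,"wy":0,"wz":-0.04},
    {"dx":-0.6,"dy":0.2,"dz":0.15,"wx":0,"wy":0,"wz":-0.06},
    {"dx":-0.7,"dy":0.4,"dz":0.21,"wx":0,"wy":0,"wz":-0.08},
    {"dx":-0.7,"dy":0.6,"dz":0.21,"wx":0,"wy":0,"wz":-0.1}
  ]
}}

```text
time_s: 8.5
eef_pos: [0.4503, 0.0811, 0.1812]
eef_rot: [0.0, 0.019, 1.0, -0.0]
wrist_force: [1.1, -0.1, -1.3]
opening: 0.323
grasp_force: 59.4
```

Call:
{"name": "servo_tool", "arguments": {
  "steps": [
    {"dx":0,"dy":0.2,"dz":0,"wx":0,"wy":0,"wz":-0.02},
    {"dx":0,"dy":0.4,"dz":0,"wx":0,"wy":0,"wz":-0.05},
    {"dx":0,"dy":0.6,"dz":0,"wx":0,"wy":0,"wz":-0.08},
    {"dx":0,"dy":0.8,"dz":0,"wx":0,"wy":0,"wz":-0.1},
    {"dx":0,"dy":1,"dz":0,"wx":0,"wy":0,"wz":-0.113}
  ]
}}

```text
time_s: 8.92
eef_pos: [0.4516, 0.1817, 0.1804]
eef_rot: [0.0, 0.194, 0.981, 0.0]
wrist_force: [1.1, -0.4, -0.2]
opening: 0.322
grasp_force: 59.4
```

Call:
{"name": "servo_tool", "arguments": {
  "steps": [
    {"dx":0.1,"dy":0.2,"dz":0,"wx":0,"wy":0,"wz":0},
    {"dx":0.2,"dy":0.4,"dz":0,"wx":0,"wy":0,"wz":0},
    {"dx":0.35,"dy":0.55,"dz":0,"wx":0,"wy":0,"wz":0},
    {"dx":0.474,"dy":0.673,"dz":0,"wx":0,"wy":0,"wz":0},
    {"dx":0.474,"dy":0.673,"dz":0,"wx":0,"wy":0,"wz":0}
  ]
}}

```text
time_s: 9.33
eef_pos: [0.5009, 0.25, 0.1806]
eef_rot: [0.001, 0.192, 0.981, 0.001]
wrist_force: [-0.8, 0.0, -2.1]
opening: 0.323
grasp_force: 59.4
```

Call:
{"name": "servo_tool", "arguments": {
  "steps": [
    {"dx":0,"dy":0,"dz":0,"wx":0,"wy":0,"wz":0},
    {"dx":0,"dy":0,"dz":0,"wx":0,"wy":0,"wz":0},
    {"dx":0,"dy":0,"dz":0,"wx":0,"wy":0,"wz":0},
    {"dx":0,"dy":0,"dz":0,"wx":0,"wy":0,"wz":0},
    {"dx":0,"dy":0,"dz":0,"wx":0,"wy":0,"wz":0}
  ]
}}

```text
time_s: 9.75
eef_pos: [0.4988, 0.2476, 0.1804]
eef_rot: [0.0, 0.193, 0.981, 0.0]
wrist_force: [-0.3, -0.1, -1.9]
opening: 0.328
grasp_force: 59.4
```

```bash
sed -i 's/g<95/g<75/' h.py
python3 - <<'E'
from h import *
s=snap("side");t=snap("top");o=ctrl.get_obs(); print(o['time_s'],o['eef_pos'].round(4),o['eef_rot'].round(4),o['q'].round(3))
for k,P in N.items(): print(k,proj(t,P)[0].round(1),neck(t,P),proj(s,P)[0].round(1),neck(s,P))
cv2.imwrite('pics/s4.png',np.hstack([crop(s,230,150,190,190,2),crop(t,230,150,200,190,2)]))
E
```

```text
9.85 [0.499  0.2477 0.1805] [1.000e-04 1.928e-01 9.812e-01 0.000e+00] [ 0.248  0.192  1.702  0.     1.248 -0.935]
short [320.1 182.7] (array([319.91, 182.67]), np.int32(100)) [348.2 222.3] (array([347.99038462, 224.07692308]), np.int32(104))
mid [254.8 193. ] (array([254.25619835, 192.52066116]), np.int32(121)) [293.9 187.8] (array([293.68085106, 189.15957447]), np.int32(94))
tall [407.1 222.7] (array([406.31531532, 222.84684685]), np.int32(111)) [386.9 283.6] (array([386.0859375, 285.7421875]), np.int32(128))
```

View pics/s4.png

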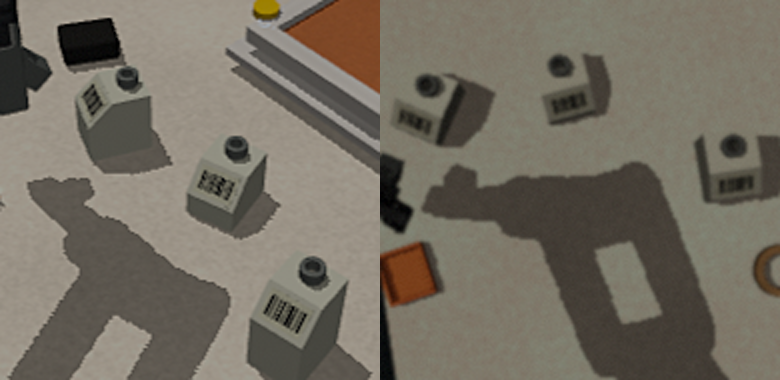

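Call:
{"name": "servo_tool", "arguments": {
  "steps": [
    {"dx":0,"dy":0,"dz":0,"wx":0,"wy":0,"wz":0},
    {"dx":0,"dy":0,"dz":0,"wx":0,"wy":0,"wz":0},
    {"dx":0,"dy":0,"dz":0,"wx":0,"wy":0,"wz":0},
    {"dx":0,"dy":0,"dz":0,"wx":0,"wy":0,"wz":0},
    {"dx":0,"dy":0,"dz":0,"wx":0,"wy":0,"wz":0}
  ]
}}

```text
time_s: 10.27
eef_pos: [0.4991, 0.248, 0.1803]
eef_rot: [-0.0, 0.193, 0.981, -0.0]
wrist_force: [0.3, -0.2, -1.7]
opening: 0.321
grasp_force: 59.4
```

Call:
{"name": "servo_tool", "arguments": {
  "steps": [
    {"dx":0,"dy":0,"dz":0,"wx":0,"wy":0,"wz":0},
    {"dx":0,"dy":0,"dz":0,"wx":0,"wy":0,"wz":0},
    {"dx":0,"dy":0,"dz":0,"wx":0,"wy":0,"wz":0},
    {"dx":0,"dy":0,"dz":0,"wx":0,"wy":0,"wz":0},
    {"dx":0,"dy":0,"dz":0,"wx":0,"wy":0,"wz":0}
  ]
}}

```text
time_s: 10.68
eef_pos: [0.4991, 0.248, 0.1803]
eef_rot: [-0.0, 0.193, 0.981, -0.0]
wrist_force: [-1.1, -0.4, -1.0]
opening: 0.323
grasp_force: 59.4
```

Call:
{"name": "servo_tool", "arguments": {
  "steps": [
    {"dx":0,"dy":0,"dz":0,"wx":0,"wy":0,"wz":0},
    {"dx":0,"dy":0,"dz":0,"wx":0,"wy":0,"wz":0},
    {"dx":0,"dy":0,"dz":0,"wx":0,"wy":0,"wz":0},
    {"dx":0,"dy":0,"dz":0,"wx":0,"wy":0,"wz":0},
    {"dx":0,"dy":0,"dz":0,"wx":0,"wy":0,"wz":0}
  ]
}}

```text
time_s: 11.1
eef_pos: [0.4991, 0.248, 0.1803]
eef_rot: [0.0, 0.193, 0.981, 0.0]
wrist_force: [-0.2, -0.2, -2.4]
opening: 0.319
grasp_force: 59.4
```

Call:
{"name": "servo_tool", "arguments": {
  "steps": [
    {"dx":0,"dy":0,"dz":0,"wx":0,"wy":0,"wz":0},
    {"dx":0,"dy":0,"dz":0,"wx":0,"wy":0,"wz":0},
    {"dx":0,"dy":0,"dz":0,"wx":0,"wy":0,"wz":0},
    {"dx":0,"dy":0,"dz":0,"wx":0,"wy":0,"wz":0},
    {"dx":0,"dy":0,"dz":0,"wx":0,"wy":0,"wz":0}
  ]
}}

```text
time_s: 11.52
eef_pos: [0.4991, 0.248, 0.1803]
eef_rot: [-0.0, 0.193, 0.981, -0.0]
wrist_force: [0.1, -0.1, -1.3]
opening: 0.322
grasp_force: 59.4
```

Call:
{"name": "servo_tool", "arguments": {
  "steps": [
    {"dx":0,"dy":0,"dz":0,"wx":0,"wy":0,"wz":0},
    {"dx":0,"dy":0,"dz":0,"wx":0,"wy":0,"wz":0},
    {"dx":0,"dy":0,"dz":0,"wx":0,"wy":0,"wz":0},
    {"dx":0,"dy":0,"dz":0,"wx":0,"wy":0,"wz":0},
    {"dx":0,"dy":0,"dz":0,"wx":0,"wy":0,"wz":0}
  ]
}}

```text
time_s: 11.93
eef_pos: [0.4991, 0.248, 0.1803]
eef_rot: [0.0, 0.193, 0.981, 0.0]
wrist_force: [-0.1, -0.4, -1.1]
opening: 0.317
grasp_force: 59.4
```

Call:
{"name": "servo_tool", "arguments": {
  "steps": [
    {"dx":0,"dy":0,"dz":0,"wx":0,"wy":0,"wz":0},
    {"dx":0,"dy":0,"dz":0,"wx":0,"wy":0,"wz":0},
    {"dx":0,"dy":0,"dz":0,"wx":0,"wy":0,"wz":0},
    {"dx":0,"dy":0,"dz":0,"wx":0,"wy":0,"wz":0},
    {"dx":0,"dy":0,"dz":0,"wx":0,"wy":0,"wz":0}
  ]
}}

```text
time_s: 12.35
eef_pos: [0.4991, 0.248, 0.1803]
eef_rot: [0.0, 0.193, 0.981, -0.0]
wrist_force: [0.0, 1.3, -2.0]
opening: 0.323
grasp_force: 59.4
```

Run:
```python
from h import *
s=snap("side");t=snap("top");print(ctrl.get_obs()['time_s'])
for k,P in N.items(): print(k,proj(t,P)[0].round(1),neck(t,P),proj(s,P)[0].round(1),neck(s,P))
```

```text
12.45
short [320.1 182.7] (array([319.91089109, 182.72277228]), np.int32(101)) [348.2 222.3] (array([347.96116505, 224.08737864]), np.int32(103))
mid [254.8 193. ] (array([254.30833333, 192.50833333]), np.int32(120)) [293.9 187.8] (array([293.71578947, 189.11578947]), np.int32(95))
tall [407.1 222.7] (array([406.30909091, 222.8       ]), np.int32(110)) [386.9 283.6] (array([385.83928571, 281.96428571]), np.int32(56))
```

Call:
{"name": "servo_tool", "arguments": {
  "steps": [
    {"dx":-0.15,"dy":0,"dz":0,"wx":0,"wy":0,"wz":0},
    {"dx":-0.35,"dy":0,"dz":0.1,"wx":0,"wy":0,"wz":0.01},
    {"dx":-0.5,"dy":-0.1,"dz":0.2,"wx":0,"wy":0,"wz":0.02},
    {"dx":-0.678,"dy":-0.25,"dz":0.2,"wx":0,"wy":0,"wz":0.03},
    {"dx":-0.678,"dy":-0.45,"dz":0.2,"wx":0,"wy":0,"wz":0.04}
  ]
}}

```text
time_s: 12.87
eef_pos: [0.4288, 0.2036, 0.2006]
eef_rot: [-0.0, 0.129, 0.992, 0.0]
wrist_force: [-0.1, 1.2, -2.0]
opening: 0.322
grasp_force: 59.4
```

Call:
{"name": "servo_tool", "arguments": {
  "steps": [
    {"dx":0,"dy":-0.2,"dz":0,"wx":0,"wy":0,"wz":0.01},
    {"dx":0,"dy":-0.4,"dz":0,"wx":0,"wy":0,"wz":0.02},
    {"dx":0,"dy":-0.6,"dz":0,"wx":0,"wy":0,"wz":0.03},
    {"dx":0,"dy":-0.8,"dz":0,"wx":0,"wy":0,"wz":0.04},
    {"dx":0,"dy":-1,"dz":0,"wx":0,"wy":0,"wz":0.05}
  ]
}}

```text
time_s: 13.28
eef_pos: [0.4312, 0.1021, 0.2005]
eef_rot: [0.0, 0.052, 0.999, -0.0]
wrist_force: [0.3, 0.8, -1.6]
opening: 0.322
grasp_force: 59.4
```

Call:
{"name": "servo_tool", "arguments": {
  "steps": [
    {"dx":0,"dy":-0.2,"dz":0,"wx":0,"wy":0,"wz":0.01},
    {"dx":0,"dy":-0.4,"dz":0,"wx":0,"wy":0,"wz":0.02},
    {"dx":0,"dy":-0.6,"dz":0,"wx":0,"wy":0,"wz":0.03},
    {"dx":0,"dy":-0.8,"dz":0,"wx":0,"wy":0,"wz":0.04},
    {"dx":0,"dy":-1,"dz":0,"wx":0,"wy":0,"wz":0.05}
  ]
}}

```text
time_s: 13.7
eef_pos: [0.4312, 0.002, 0.2005]
eef_rot: [0.0, -0.027, 1.0, -0.0]
wrist_force: [0.6, 0.2, -1.7]
opening: 0.322
grasp_force: 59.4
```

Call:
{"name": "servo_tool", "arguments": {
  "steps": [
    {"dx":0,"dy":-0.2,"dz":0,"wx":0,"wy":0,"wz":0.01},
    {"dx":0,"dy":-0.4,"dz":0,"wx":0,"wy":0,"wz":0.02},
    {"dx":0,"dy":-0.6,"dz":0,"wx":0,"wy":0,"wz":0.03},
    {"dx":0,"dy":-0.8,"dz":0,"wx":0,"wy":0,"wz":0.039},
    {"dx":0,"dy":-1,"dz":0,"wx":0,"wy":0,"wz":0.039}
  ]
}}

```text
time_s: 14.12
eef_pos: [0.4312, -0.098, 0.2005]
eef_rot: [0.0, -0.088, 0.996, -0.0]
wrist_force: [-0.0, 0.6, -2.0]
opening: 0.321
grasp_force: 59.4
```

Call:
{"name": "servo_tool", "arguments": {
  "steps": [
    {"dx":0,"dy":-0.2,"dz":0,"wx":0,"wy":0,"wz":0},
    {"dx":0,"dy":-0.4,"dz":0,"wx":0,"wy":0,"wz":0},
    {"dx":0,"dy":-0.558,"dz":0,"wx":0,"wy":0,"wz":0},
    {"dx":0,"dy":-0.558,"dz":0,"wx":0,"wy":0,"wz":0},
    {"dx":0,"dy":-0.558,"dz":0,"wx":0,"wy":0,"wz":0}
  ]
}}

```text
time_s: 14.53
eef_pos: [0.4312, -0.1532, 0.2003]
eef_rot: [-0.0, -0.086, 0.996, 0.0]
wrist_force: [-0.4, 0.1, -0.8]
opening: 0.323
grasp_force: 59.5
```

Run:
```python
from h import *
s=snap("side");t=snap("top");o=ctrl.get_obs(); print(o['time_s'],o['eef_pos'].round(4),o['eef_rot'].round(4),o['q'].round(3))
for k,P in N.items(): print(k,proj(t,P)[0].round(1),neck(t,P),proj(s,P)[0].round(1),neck(s,P))
```

```text
14.6333 [ 0.4311 -0.1521  0.2002] [-1.000e-04 -8.730e-02  9.962e-01  3.000e-04] [-0.6   -0.058  1.925  0.     1.275 -2.346]
short [320.1 182.7] (array([319.77272727, 182.79090909]), np.int32(110)) [348.2 222.3] (array([347.71060172, 220.24068768]), np.int32(349))
mid [254.8 193. ] (array([254.4140625, 192.5546875]), np.int32(128)) [293.9 187.8] (array([293.5890411 , 189.68493151]), np.int32(73))
tall [407.1 222.7] (array([406.24166667, 222.84166667]), np.int32(120)) [386.9 283.6] (array([383.15444015, 281.69498069]), np.int32(259))
```

Nothing has moved; hold at the tall bottle.

Call:
{"name": "servo_tool", "arguments": {
  "steps": [
    {"dx":0,"dy":0,"dz":0,"wx":0,"wy":0,"wz":0},
    {"dx":0,"dy":0,"dz":0,"wx":0,"wy":0,"wz":0},
    {"dx":0,"dy":0,"dz":0,"wx":0,"wy":0,"wz":0},
    {"dx":0,"dy":0,"dz":0,"wx":0,"wy":0,"wz":0},
    {"dx":0,"dy":0,"dz":0,"wx":0,"wy":0,"wz":0}
  ]
}}

```text
time_s: 15.05
eef_pos: [0.4313, -0.1525, 0.2003]
eef_rot: [0.0, -0.088, 0.996, -0.0]
wrist_force: [-0.0, -0.2, -1.3]
opening: 0.32
grasp_force: 59.5
```

Call:
{"name": "servo_tool", "arguments": {
  "steps": [
    {"dx":0,"dy":0,"dz":0,"wx":0,"wy":0,"wz":0},
    {"dx":0,"dy":0,"dz":0,"wx":0,"wy":0,"wz":0},
    {"dx":0,"dy":0,"dz":0,"wx":0,"wy":0,"wz":0},
    {"dx":0,"dy":0,"dz":0,"wx":0,"wy":0,"wz":0},
    {"dx":0,"dy":0,"dz":0,"wx":0,"wy":0,"wz":0}
  ]
}}

```text
time_s: 15.47
eef_pos: [0.4313, -0.1528, 0.2003]
eef_rot: [0.0, -0.087, 0.996, 0.0]
wrist_force: [0.4, -0.0, -1.8]
opening: 0.321
grasp_force: 59.5
```

Call:
{"name": "servo_tool", "arguments": {
  "steps": [
    {"dx":0,"dy":0,"dz":0,"wx":0,"wy":0,"wz":0},
    {"dx":0,"dy":0,"dz":0,"wx":0,"wy":0,"wz":0},
    {"dx":0,"dy":0,"dz":0,"wx":0,"wy":0,"wz":0},
    {"dx":0,"dy":0,"dz":0,"wx":0,"wy":0,"wz":0},
    {"dx":0,"dy":0,"dz":0,"wx":0,"wy":0,"wz":0}
  ]
}}

```text
time_s: 15.88
eef_pos: [0.4313, -0.1528, 0.2003]
eef_rot: [-0.0, -0.087, 0.996, 0.0]
wrist_force: [0.0, 0.3, -1.5]
opening: 0.321
grasp_force: 59.5
```

Call:
{"name": "servo_tool", "arguments": {
  "steps": [
    {"dx":0,"dy":0,"dz":0,"wx":0,"wy":0,"wz":0},
    {"dx":0,"dy":0,"dz":0,"wx":0,"wy":0,"wz":0},
    {"dx":0,"dy":0,"dz":0,"wx":0,"wy":0,"wz":0},
    {"dx":0,"dy":0,"dz":0,"wx":0,"wy":0,"wz":0},
    {"dx":0,"dy":0,"dz":0,"wx":0,"wy":0,"wz":0}
  ]
}}

```text
time_s: 16.3
eef_pos: [0.4313, -0.1528, 0.2003]
eef_rot: [-0.0, -0.087, 0.996, 0.0]
wrist_force: [-0.8, 0.5, -1.9]
opening: 0.323
grasp_force: 59.5
```

Call:
{"name": "servo_tool", "arguments": {
  "steps": [
    {"dx":0,"dy":0,"dz":0,"wx":0,"wy":0,"wz":0},
    {"dx":0,"dy":0,"dz":0,"wx":0,"wy":0,"wz":0},
    {"dx":0,"dy":0,"dz":0,"wx":0,"wy":0,"wz":0},
    {"dx":0,"dy":0,"dz":0,"wx":0,"wy":0,"wz":0},
    {"dx":0,"dy":0,"dz":0,"wx":0,"wy":0,"wz":0}
  ]
}}

```text
time_s: 16.72
eef_pos: [0.4313, -0.1528, 0.2003]
eef_rot: [-0.0, -0.087, 0.996, -0.0]
wrist_force: [-0.1, -0.0, -0.8]
opening: 0.323
grasp_force: 59.5
```

Call:
{"name": "servo_tool", "arguments": {
  "steps": [
    {"dx":0,"dy":0,"dz":0,"wx":0,"wy":0,"wz":0},
    {"dx":0,"dy":0,"dz":0,"wx":0,"wy":0,"wz":0},
    {"dx":0,"dy":0,"dz":0,"wx":0,"wy":0,"wz":0},
    {"dx":0,"dy":0,"dz":0,"wx":0,"wy":0,"wz":0},
    {"dx":0,"dy":0,"dz":0,"wx":0,"wy":0,"wz":0}
  ]
}}

```text
time_s: 17.13
eef_pos: [0.4313, -0.1528, 0.2003]
eef_rot: [-0.0, -0.087, 0.996, 0.0]
wrist_force: [0.1, -0.7, -1.3]
opening: 0.321
grasp_force: 59.5
```

Run:
```python
from h import *
s=snap("side");t=snap("top");o=ctrl.get_obs(); print(o['time_s'],o['eef_pos'].round(4))
for k,P in N.items(): print(k,proj(t,P)[0].round(1),neck(t,P),proj(s,P)[0].round(1),neck(s,P))
# dock, unobstructed now: black blob in top
f=t['frame'].astype(int)[240:300,170:230]; m=(f.max(2)<28).astype(np.uint8)
n,l,st,ce=cv2.connectedComponentsWithStats(m); i=1+st[1:,4].argmax(); 
cn=cv2.findContours((l==i).astype(np.uint8),0,2)[0][0]; r=cv2.minAreaRect(cn); print(r,plane(t,np.array(r[0])+[170,240],.02),[plane(t,b+[170,240],.02)[:2].round(4) for b in cv2.boxPoints(r)])
cv2.imwrite('pics/d.png',np.hstack([crop(t,160,230,80,80,5),crop(s,165,165,80,80,5)]))
lsd(t,198,268,22,.02,8)
```

```text
17.2333 [ 0.4313 -0.1528  0.2003]
short [320.1 182.7] (array([319.83636364, 182.78181818]), np.int32(110)) [348.2 222.3] (array([347.73487032, 220.19308357]), np.int32(347))
mid [254.8 193. ] (array([254.328125 , 192.4921875]), np.int32(128)) [293.9 187.8] (array([293.66216216, 189.7027027 ]), np.int32(74))
tall [407.1 222.7] (array([406.26229508, 222.75409836]), np.int32(122)) [386.9 283.6] (array([383.10196078, 281.71372549]), np.int32(255))
((27.0, 30.5), (25.0, 24.0), 90.0) [0.44949342 0.33708565 0.02      ] [array([0.4776, 0.3657]), array([0.4787, 0.3105]), array([0.4215, 0.3085]), array([0.4204, 0.3636])]
[183.3 257.9] [209.9 256.5] len61 ang 94.2
[183.7 283.9] [183.5 258.3] len59 ang 2.7
[212.7 283.5] [184.2 284.1] len65 ang 92.5
[208.7 258. ] [209.6 281.4] len54 ang 4.1
[213.  270.2] [213.  282.3] len28 ang 2.2
[213.  257.7] [213.4 269.6] len27 ang 4.1
```

View pics/d.png

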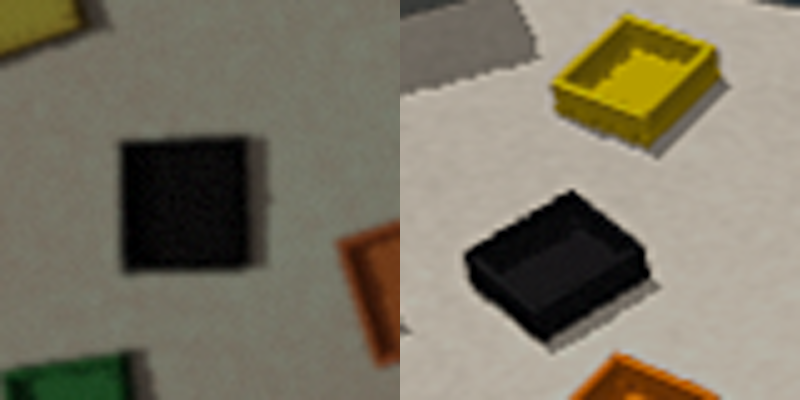

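Call:
{"name": "servo_tool", "arguments": {
  "steps": [
    {"dx":0,"dy":0.15,"dz":0,"wx":0,"wy":0,"wz":0},
    {"dx":0,"dy":0.35,"dz":0,"wx":0,"wy":0,"wz":0},
    {"dx":0,"dy":0.55,"dz":0,"wx":0,"wy":0,"wz":0},
    {"dx":0,"dy":0.75,"dz":0,"wx":0,"wy":0,"wz":0},
    {"dx":0,"dy":1,"dz":0,"wx":0,"wy":0,"wz":0}
  ]
}}

```text
time_s: 17.65
eef_pos: [0.4313, -0.0525, 0.2004]
eef_rot: [0.0, -0.087, 0.996, -0.0]
wrist_force: [0.5, -0.7, -2.1]
opening: 0.32
grasp_force: 59.5
```

Call:
{"name": "servo_tool", "arguments": {
  "steps": [
    {"dx":0,"dy":0.2,"dz":0,"wx":0,"wy":0,"wz":0},
    {"dx":0,"dy":0.4,"dz":0,"wx":0,"wy":0,"wz":-0.01},
    {"dx":0,"dy":0.6,"dz":0,"wx":0,"wy":0,"wz":-0.02},
    {"dx":0,"dy":0.8,"dz":0,"wx":0,"wy":0,"wz":-0.03},
    {"dx":0,"dy":1,"dz":0,"wx":0,"wy":0,"wz":-0.045}
  ]
}}

```text
time_s: 18.07
eef_pos: [0.4312, 0.0482, 0.2004]
eef_rot: [0.0, -0.016, 1.0, -0.0]
wrist_force: [0.7, 0.1, -0.6]
opening: 0.322
grasp_force: 59.7
```

Call:
{"name": "servo_tool", "arguments": {
  "steps": [
    {"dx":0,"dy":0.2,"dz":0,"wx":0,"wy":0,"wz":0},
    {"dx":0,"dy":0.4,"dz":0,"wx":0,"wy":0,"wz":0},
    {"dx":0,"dy":0.6,"dz":0,"wx":0,"wy":0,"wz":0},
    {"dx":0,"dy":0.8,"dz":0,"wx":0,"wy":0,"wz":0},
    {"dx":0,"dy":1,"dz":0,"wx":0,"wy":0,"wz":0}
  ]
}}

```text
time_s: 18.48
eef_pos: [0.4312, 0.1482, 0.2004]
eef_rot: [0.0, -0.017, 1.0, -0.0]
wrist_force: [-0.2, 0.1, -1.9]
opening: 0.323
grasp_force: 59.6
```

Call:
{"name": "servo_tool", "arguments": {
  "steps": [
    {"dx":0,"dy":0.2,"dz":0,"wx":0,"wy":0,"wz":0},
    {"dx":0,"dy":0.4,"dz":0,"wx":0,"wy":0,"wz":0},
    {"dx":0.05,"dy":0.6,"dz":0,"wx":0,"wy":0,"wz":0},
    {"dx":0.1,"dy":0.8,"dz":0,"wx":0,"wy":0,"wz":0},
    {"dx":0.182,"dy":1,"dz":0,"wx":0,"wy":0,"wz":0}
  ]
}}

```text
time_s: 18.9
eef_pos: [0.4491, 0.2483, 0.2002]
eef_rot: [-0.0, -0.017, 1.0, -0.0]
wrist_force: [0.8, 0.6, -1.5]
opening: 0.323
grasp_force: 59.6
```

Call:
{"name": "servo_tool", "arguments": {
  "steps": [
    {"dx":0,"dy":0.2,"dz":0,"wx":0,"wy":0,"wz":0},
    {"dx":0,"dy":0.4,"dz":0,"wx":0,"wy":0,"wz":0},
    {"dx":0,"dy":0.6,"dz":0,"wx":0,"wy":0,"wz":0},
    {"dx":0,"dy":0.8,"dz":0,"wx":0,"wy":0,"wz":0},
    {"dx":0,"dy":0.918,"dz":0,"wx":0,"wy":0,"wz":0}
  ]
}}

```text
time_s: 19.32
eef_pos: [0.4492, 0.3408, 0.2002]
eef_rot: [-0.0, -0.017, 1.0, 0.0]
wrist_force: [-0.2, -0.2, -2.6]
opening: 0.318
grasp_force: 59.6
```

Call:
{"name": "servo_tool", "arguments": {
  "steps": [
    {"dx":0,"dy":0,"dz":-0.1,"wx":0,"wy":0,"wz":0},
    {"dx":0,"dy":0,"dz":-0.25,"wx":0,"wy":0,"wz":0},
    {"dx":0,"dy":0,"dz":-0.4,"wx":0,"wy":0,"wz":0},
    {"dx":0,"dy":0,"dz":-0.55,"wx":0,"wy":0,"wz":0},
    {"dx":0,"dy":0,"dz":-0.7,"wx":0,"wy":0,"wz":0}
  ]
}}

```text
time_s: 19.73
eef_pos: [0.4492, 0.3379, 0.1288]
eef_rot: [-0.0, -0.016, 1.0, -0.0]
wrist_force: [0.5, -0.1, -1.1]
opening: 0.322
grasp_force: 59.6
```

Run:
```python
from h import *
s=snap("side");t=snap("top");o=ctrl.get_obs(); print(o['time_s'],o['eef_pos'].round(4),o['eef_rot'].round(4),o['q'].round(3))
for k,P in N.items(): print(k,proj(t,P)[0].round(1),neck(t,P),proj(s,P)[0].round(1),neck(s,P))
```

```text
19.8333 [0.4473 0.337  0.1268] [-0.0029 -0.0164  0.9999 -0.0015] [ 4.340e-01  2.690e-01  1.728e+00 -1.000e-03  1.152e+00 -1.169e+00]
short [320.1 182.7] (array([319.85046729, 182.85046729]), np.int32(107)) [348.2 222.3] (array([347.99038462, 224.07692308]), np.int32(104))
mid [254.8 193. ] (array([254.2992126, 192.5511811]), np.int32(127)) [293.9 187.8] (array([293.78125   , 189.14583333]), np.int32(96))
tall [407.1 222.7] (array([406.30769231, 222.76068376]), np.int32(117)) [386.9 283.6] (array([386.10687023, 285.74045802]), np.int32(131))
```

Call:
{"name": "servo_tool", "arguments": {
  "steps": [
    {"dx":0,"dy":0,"dz":-0.1,"wx":0,"wy":0,"wz":0},
    {"dx":0,"dy":0,"dz":-0.2,"wx":0,"wy":0,"wz":0},
    {"dx":0,"dy":0,"dz":-0.28,"wx":0,"wy":0,"wz":0},
    {"dx":0,"dy":0,"dz":-0.31,"wx":0,"wy":0,"wz":0},
    {"dx":0,"dy":0,"dz":-0.33,"wx":0,"wy":0,"wz":0}
  ]
}}

```text
time_s: 20.25
eef_pos: [0.4492, 0.3388, 0.0967]
eef_rot: [-0.0, -0.017, 1.0, -0.0]
wrist_force: [-3.7, -2.6, 15.0]
opening: 0.32
grasp_force: 61.5
```

Call:
{"name": "servo_tool", "arguments": {
  "steps": [
    {"dx":0,"dy":0,"dz":0,"wx":0,"wy":0,"wz":0},
    {"dx":0,"dy":0,"dz":0,"wx":0,"wy":0,"wz":0},
    {"dx":0,"dy":0,"dz":0,"wx":0,"wy":0,"wz":0},
    {"dx":0,"dy":0,"dz":0,"wx":0,"wy":0,"wz":0},
    {"dx":0,"dy":0,"dz":0,"wx":0,"wy":0,"wz":0}
  ]
}}

```text
time_s: 20.67
eef_pos: [0.4496, 0.3391, 0.0976]
eef_rot: [0.0, -0.017, 1.0, 0.0]
wrist_force: [0.8, -0.1, -1.1]
opening: 0.319
grasp_force: 59.6
```

Run:
```python
from h import *
s=snap("side");t=snap("top");w=snap("wrist");o=ctrl.get_obs(); print(o['time_s'],o['eef_pos'].round(4),o['eef_rot'].round(4),o['wrist_force'],o['torque'])
w['frame']=np.clip(w['frame']*1.5,0,255).astype(np.uint8)
cv2.imwrite('pics/d2.png',np.hstack([crop(s,150,150,90,100,4),crop(w,240,200,180,200,2)]))
```

```text
20.8167 [0.4495 0.3391 0.0974] [ 1.000e-04 -1.670e-02  9.999e-01  0.000e+00] [ 0.55327584 -0.49008287 -1.12926604] [ 0.01239269  0.02301784 -0.0034442 ]
```

View pics/d2.png

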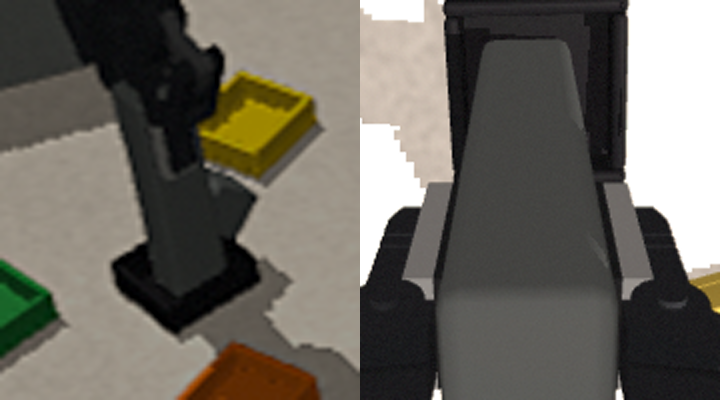

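Call:
{"name": "servo_tool", "arguments": {
  "steps": [
    {"dx":0,"dy":0,"dz":-0.008,"wx":0,"wy":0,"wz":0},
    {"dx":0,"dy":0,"dz":-0.008,"wx":0,"wy":0,"wz":0},
    {"dx":0,"dy":0,"dz":-0.008,"wx":0,"wy":0,"wz":0},
    {"dx":0,"dy":0,"dz":-0.008,"wx":0,"wy":0,"wz":0},
    {"dx":0,"dy":0,"dz":-0.008,"wx":0,"wy":0,"wz":0}
  ]
}}

```text
time_s: 21.23
eef_pos: [0.4497, 0.3391, 0.0968]
eef_rot: [0.0, -0.017, 1.0, 0.0]
wrist_force: [-0.5, -1.2, 1.6]
opening: 0.319
grasp_force: 59.8
```

Call:
{"name": "servo_tool", "arguments": {
  "steps": [
    {"dx":0,"dy":0,"dz":0,"wx":0,"wy":0,"wz":0},
    {"dx":0,"dy":0,"dz":0,"wx":0,"wy":0,"wz":0},
    {"dx":0,"dy":0,"dz":0,"wx":0,"wy":0,"wz":0},
    {"dx":0,"dy":0,"dz":0,"wx":0,"wy":0,"wz":0},
    {"dx":0,"dy":0,"dz":0,"wx":0,"wy":0,"wz":0}
  ],
  "jaw": 1
}}

```text
time_s: 21.65
eef_pos: [0.4495, 0.339, 0.0964]
eef_rot: [-0.0, -0.017, 1.0, -0.0]
wrist_force: [-0.1, -0.6, 0.0]
opening: 0.989
grasp_force: 0.0
```

Call:
{"name": "servo_tool", "arguments": {
  "steps": [
    {"dx":0,"dy":0,"dz":0.05,"wx":0,"wy":0,"wz":0},
    {"dx":0,"dy":0,"dz":0.2,"wx":0,"wy":0,"wz":0},
    {"dx":0,"dy":0,"dz":0.4,"wx":0,"wy":0,"wz":0},
    {"dx":0,"dy":0,"dz":0.7,"wx":0,"wy":0,"wz":0},
    {"dx":0,"dy":0,"dz":1,"wx":0,"wy":0,"wz":0}
  ]
}}

```text
time_s: 22.07
eef_pos: [0.4488, 0.3387, 0.1971]
eef_rot: [-0.001, -0.017, 1.0, -0.0]
wrist_force: [0.2, -0.0, 0.3]
opening: 1.001
grasp_force: 0.0
```

Call:
{"name": "servo_tool", "arguments": {
  "steps": [
    {"dx":0,"dy":-0.1,"dz":0.3,"wx":0,"wy":0,"wz":0},
    {"dx":0,"dy":-0.3,"dz":0.5,"wx":0,"wy":0,"wz":0},
    {"dx":0,"dy":-0.6,"dz":0.6,"wx":0,"wy":0,"wz":0},
    {"dx":0,"dy":-0.8,"dz":0.6,"wx":0,"wy":0,"wz":0},
    {"dx":0,"dy":-1,"dz":0.6,"wx":0,"wy":0,"wz":0}
  ]
}}

```text
time_s: 22.48
eef_pos: [0.4499, 0.2381, 0.2582]
eef_rot: [0.001, -0.017, 1.0, 0.0]
wrist_force: [-0.9, 0.2, -0.0]
opening: 0.997
grasp_force: 0.0
```

Run:
```python
from h import *
s=snap("side");t=snap("top");o=ctrl.get_obs(); print(o['time_s'],o['eef_pos'].round(4),o['eef_rot'].round(4),o['opening'])
for k,P in N.items(): print(k,proj(t,P)[0].round(1),neck(t,P),proj(s,P)[0].round(1),neck(s,P))
print('scan top expected',proj(s,(.4495,.339,.145)))
cv2.imwrite('pics/d3.png',np.hstack([crop(s,140,130,120,100,3),crop(t,150,220,120,100,3)]))
```

```text
22.5833 [0.4497 0.237  0.2572] [ 5.000e-04 -1.540e-02  9.999e-01 -3.000e-04] 0.9997705384529316
short [320.1 182.7] (array([319.80769231, 182.73076923]), np.int32(104)) [348.2 222.3] (array([348.02830189, 224.06603774]), np.int32(106))
mid [254.8 193. ] (array([254.2983871 , 192.51612903]), np.int32(124)) [293.9 187.8] (array([293.75510204, 189.18367347]), np.int32(98))
tall [407.1 222.7] (array([406.32173913, 222.86086957]), np.int32(115)) [386.9 283.6] (array([386.15384615, 285.76923077]), np.int32(130))
scan top expected [[186.1833682  171.05431088]]
```

View pics/d3.png

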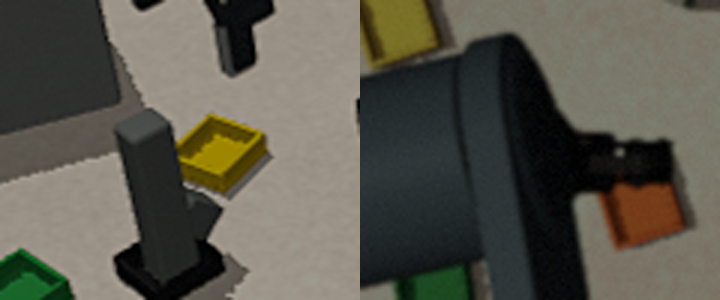

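Run:
```python
from h import *
s=snap("side");t=snap("top")
for k,P in N.items():
    p,r=tri([(t,neck(t,P)[0]),(s,neck(s,P)[0])]); print(k,p.round(4),np.round(r,4), 'top only',plane(t,neck(t,P)[0],P[2]-.006).round(4),'side only',plane(s,neck(s,P)[0],P[2]-.006).round(4))
def blobs(c,x0,y0,x1,y1,th):
    m=(c['frame'][y0:y1,x0:x1].max(2)<th).astype(np.uint8); n,l,st,ce=cv2.connectedComponentsWithStats(m)
    return [(ce[i]+[x0,y0],st[i]) for i in range(1,n) if st[i,4]>30]
B=[blobs(t,485,235,525,305,34),blobs(s,405,335,475,420,34)]
for b in B:
    for x in b: print(x[0].round(1),x[1])
a=sorted([x[0] for x in B[0]],key=lambda u:u[1]); b=sorted([x[0] for x in B[1]],key=lambda u:u[1])
for u,v in zip(a,b):
    p,r=tri([(t,u),(s,v)]); print(p.round(4),np.round(r,4),plane(t,u,.143).round(4),plane(s,v,.143).round(4))
```

```text
short [0.65   0.0584 0.0658] [0.0002 0.0002] top only [0.6501 0.0583 0.066 ] side only [0.6497 0.0584 0.066 ]
mid [0.6226 0.2006 0.086 ] [0.0002 0.0002] top only [0.6228 0.2005 0.086 ] side only [0.6224 0.2008 0.086 ]
tall [ 0.5612 -0.1286  0.105 ] [0.0002 0.0002] top only [ 0.5612 -0.1285  0.106 ] side only [ 0.5604 -0.129   0.106 ]
[500.8 244.2] [ 9  6 13  6 52]
[503.3 268.6] [11 31 14  6 57]
[505.5 292.9] [14 56 13  6 55]
[459.4 356. ] [ 49  10  12  23 156]
[440.7 377.4] [ 30  31  12  24 157]
[420.9 400. ] [ 11  54  11  23 161]
[ 0.5177 -0.317   0.1434] [0.0002 0.0002] [ 0.5179 -0.3172  0.143 ] [ 0.5178 -0.3167  0.143 ]
[ 0.4678 -0.3217  0.1438] [0.0005 0.0005] [ 0.4682 -0.3224  0.143 ] [ 0.4679 -0.3212  0.143 ]
[ 0.4183 -0.3262  0.1439] [0.0007 0.0007] [ 0.4188 -0.327   0.143 ] [ 0.4182 -0.3256  0.143 ]
```

Call:
{"name": "servo_tool", "arguments": {
  "steps": [
    {"dx":0,"dy":-0.2,"dz":0.1,"wx":0,"wy":0,"wz":0},
    {"dx":0,"dy":-0.4,"dz":0.2,"wx":0,"wy":0,"wz":0},
    {"dx":0,"dy":-0.6,"dz":0.3,"wx":0,"wy":0,"wz":0},
    {"dx":0,"dy":-0.8,"dz":0.4,"wx":0,"wy":0,"wz":0},
    {"dx":0,"dy":-1,"dz":0.4,"wx":0,"wy":0,"wz":0}
  ]
}}

```text
time_s: 23.1
eef_pos: [0.4504, 0.1393, 0.2987]
eef_rot: [0.002, -0.017, 1.0, 0.0]
wrist_force: [1.4, 0.5, 1.3]
opening: 1.002
grasp_force: 0.0
```

Call:
{"name": "servo_tool", "arguments": {
  "steps": [
    {"dx":0,"dy":-0.2,"dz":0,"wx":0,"wy":0,"wz":0},
    {"dx":0,"dy":-0.4,"dz":0,"wx":0,"wy":0,"wz":0},
    {"dx":0,"dy":-0.6,"dz":0,"wx":0,"wy":0,"wz":0},
    {"dx":0,"dy":-0.8,"dz":0,"wx":0,"wy":0,"wz":0},
    {"dx":0,"dy":-1,"dz":0,"wx":0,"wy":0,"wz":0}
  ]
}}

```text
time_s: 23.52
eef_pos: [0.4496, 0.039, 0.2966]
eef_rot: [0.0, -0.017, 1.0, 0.0]
wrist_force: [-0.3, -0.2, -0.5]
opening: 0.999
grasp_force: 0.0
```

Call:
{"name": "servo_tool", "arguments": {
  "steps": [
    {"dx":0,"dy":-0.2,"dz":0,"wx":0,"wy":0,"wz":0},
    {"dx":0,"dy":-0.4,"dz":0,"wx":0,"wy":0,"wz":0},
    {"dx":0,"dy":-0.6,"dz":0,"wx":0,"wy":0,"wz":0},
    {"dx":0,"dy":-0.8,"dz":0,"wx":0,"wy":0,"wz":0},
    {"dx":0,"dy":-1,"dz":0,"wx":0,"wy":0,"wz":0}
  ]
}}

```text
time_s: 23.93
eef_pos: [0.4498, -0.0611, 0.2965]
eef_rot: [0.0, -0.017, 1.0, 0.0]
wrist_force: [-0.1, 0.4, -0.4]
opening: 1.003
grasp_force: 0.0
```

Call:
{"name": "servo_tool", "arguments": {
  "steps": [
    {"dx":0.1,"dy":-0.2,"dz":0,"wx":0,"wy":0,"wz":0.01},
    {"dx":0.2,"dy":-0.4,"dz":0,"wx":0,"wy":0,"wz":0.019},
    {"dx":0.3,"dy":-0.6,"dz":0,"wx":0,"wy":0,"wz":0.019},
    {"dx":0.4,"dy":-0.8,"dz":0,"wx":0,"wy":0,"wz":0.019},
    {"dx":0.5,"dy":-1,"dz":0,"wx":0,"wy":0,"wz":0.019}
  ]
}}

```text
time_s: 24.35
eef_pos: [0.5005, -0.1611, 0.2964]
eef_rot: [0.0, -0.047, 0.999, 0.0]
wrist_force: [0.2, -0.3, 0.4]
opening: 1.0
grasp_force: 0.0
```

Call:
{"name": "servo_tool", "arguments": {
  "steps": [
    {"dx":0.1,"dy":-0.2,"dz":0,"wx":0,"wy":0,"wz":0},
    {"dx":0.183,"dy":-0.4,"dz":0,"wx":0,"wy":0,"wz":0},
    {"dx":0.183,"dy":-0.6,"dz":0,"wx":0,"wy":0,"wz":0},
    {"dx":0.183,"dy":-0.8,"dz":0,"wx":0,"wy":0,"wz":0},
    {"dx":0.183,"dy":-1,"dz":0,"wx":0,"wy":0,"wz":0}
  ]
}}

```text
time_s: 24.77
eef_pos: [0.5187, -0.261, 0.2961]
eef_rot: [-0.0, -0.047, 0.999, 0.0]
wrist_force: [-0.1, 1.0, 0.5]
opening: 1.001
grasp_force: 0.0
```

Call:
{"name": "servo_tool", "arguments": {
  "steps": [
    {"dx":0,"dy":-0.2,"dz":0,"wx":0,"wy":0,"wz":0},
    {"dx":0,"dy":-0.4,"dz":0,"wx":0,"wy":0,"wz":0},
    {"dx":0,"dy":-0.559,"dz":0,"wx":0,"wy":0,"wz":0},
    {"dx":0,"dy":-0.559,"dz":-0.2,"wx":0,"wy":0,"wz":0},
    {"dx":0,"dy":-0.559,"dz":-0.5,"wx":0,"wy":0,"wz":0}
  ]
}}

```text
time_s: 25.18
eef_pos: [0.52, -0.3189, 0.2493]
eef_rot: [0.003, -0.046, 0.999, -0.002]
wrist_force: [1.2, -0.3, -0.7]
opening: 1.0
grasp_force: 0.0
```

Run:
```python
from h import *
o=ctrl.get_obs(); print(o['time_s'],o['eef_pos'].round(4),o['eef_rot'].round(4),o['q'].round(3))
```

```text
25.1833 [ 0.52   -0.3189  0.2493] [ 0.0026 -0.0462  0.9989 -0.0024] [-0.745  0.238  1.502  0.     1.394 -2.408]
```

Call:
{"name": "servo_tool", "arguments": {
  "steps": [
    {"dx":0,"dy":0,"dz":-0.2,"wx":0,"wy":0,"wz":0},
    {"dx":0,"dy":0,"dz":-0.4,"wx":0,"wy":0,"wz":0},
    {"dx":0,"dy":0,"dz":-0.6,"wx":0,"wy":0,"wz":0},
    {"dx":0,"dy":0,"dz":-0.8,"wx":0,"wy":0,"wz":0},
    {"dx":0,"dy":0,"dz":-0.95,"wx":0,"wy":0,"wz":0}
  ]
}}

```text
time_s: 25.6
eef_pos: [0.5179, -0.3158, 0.1494]
eef_rot: [-0.001, -0.047, 0.999, 0.001]
wrist_force: [-0.4, 0.2, -0.1]
opening: 0.996
grasp_force: 0.0
```

Call:
{"name": "servo_tool", "arguments": {
  "steps": [
    {"dx":0,"dy":0,"dz":-0.1,"wx":0,"wy":0,"wz":0},
    {"dx":0,"dy":0,"dz":-0.2,"wx":0,"wy":0,"wz":0},
    {"dx":0,"dy":0,"dz":-0.27,"wx":0,"wy":0,"wz":0},
    {"dx":0,"dy":0,"dz":-0.27,"wx":0,"wy":0,"wz":0},
    {"dx":0,"dy":0,"dz":-0.27,"wx":0,"wy":0,"wz":0}
  ]
}}

```text
time_s: 26.02
eef_pos: [0.518, -0.3169, 0.1247]
eef_rot: [0.0, -0.047, 0.999, -0.0]
wrist_force: [0.7, -0.3, 0.1]
opening: 1.003
grasp_force: 0.0
```

Call:
{"name": "servo_tool", "arguments": {
  "steps": [
    {"dx":0,"dy":0,"dz":0,"wx":0,"wy":0,"wz":0},
    {"dx":0,"dy":0,"dz":0,"wx":0,"wy":0,"wz":0},
    {"dx":0,"dy":0,"dz":0,"wx":0,"wy":0,"wz":0},
    {"dx":0,"dy":0,"dz":0,"wx":0,"wy":0,"wz":0},
    {"dx":0,"dy":0,"dz":0,"wx":0,"wy":0,"wz":0}
  ],
  "jaw": 0.05
}}

```text
time_s: 26.43
eef_pos: [0.5179, -0.317, 0.1249]
eef_rot: [0.0, -0.046, 0.999, -0.0]
wrist_force: [-0.2, 0.8, -0.2]
opening: 0.3
grasp_force: 0.0
```

Call:
{"name": "servo_tool", "arguments": {
  "steps": [
    {"dx":0,"dy":0,"dz":0,"wx":0,"wy":0,"wz":0},
    {"dx":0,"dy":0,"dz":0,"wx":0,"wy":0,"wz":0},
    {"dx":0,"dy":0,"dz":0,"wx":0,"wy":0,"wz":0},
    {"dx":0,"dy":0,"dz":0,"wx":0,"wy":0,"wz":0},
    {"dx":0,"dy":0,"dz":0,"wx":0,"wy":0,"wz":0}
  ]
}}

```text
time_s: 26.85
eef_pos: [0.5179, -0.317, 0.1247]
eef_rot: [0.0, -0.046, 0.999, -0.0]
wrist_force: [0.9, -0.2, 1.8]
opening: 0.124
grasp_force: 58.4
```

Run:
```python
from h import *
s=snap("side");t=snap("top");o=ctrl.get_obs(); print(o['time_s'],o['eef_pos'].round(4),o['eef_rot'].round(4),o['opening'],o['wrist_force'])
for k,P in N.items(): print(k,neck(t,P),neck(s,P))
```

```text
26.95 [ 0.5179 -0.317   0.1247] [ 1.000e-04 -4.650e-02  9.989e-01 -1.000e-04] 0.12034421962139982 [ 0.40456459 -0.0154836   2.86681968]
short (array([319.88785047, 182.8317757 ]), np.int32(107)) (array([347.6 , 221.24]), np.int32(25))
mid (array([254.28 , 192.472]), np.int32(125)) (array([293.71014493, 189.68115942]), np.int32(69))
tall (array([406.3220339 , 222.80508475]), np.int32(118)) (array([385.76470588, 282.32352941]), np.int32(34))
```

Call:
{"name": "servo_tool", "arguments": {
  "steps": [
    {"dx":0,"dy":0,"dz":0.1,"wx":0,"wy":0,"wz":0},
    {"dx":0,"dy":0,"dz":0.25,"wx":0,"wy":0,"wz":0},
    {"dx":0,"dy":0,"dz":0.45,"wx":0,"wy":0,"wz":0},
    {"dx":0,"dy":0,"dz":0.7,"wx":0,"wy":0,"wz":0},
    {"dx":0,"dy":0,"dz":1,"wx":0,"wy":0,"wz":0}
  ]
}}

```text
time_s: 27.37
eef_pos: [0.5168, -0.3161, 0.2243]
eef_rot: [-0.001, -0.046, 0.999, 0.001]
wrist_force: [-0.1, -0.2, -0.7]
opening: 0.125
grasp_force: 58.6
```

Call:
{"name": "servo_tool", "arguments": {
  "steps": [
    {"dx":0,"dy":0,"dz":0.2,"wx":0,"wy":0,"wz":0},
    {"dx":0.05,"dy":0.2,"dz":0.4,"wx":0,"wy":0,"wz":0},
    {"dx":0.1,"dy":0.4,"dz":0.4,"wx":0,"wy":0,"wz":0},
    {"dx":0.15,"dy":0.65,"dz":0.4,"wx":0,"wy":0,"wz":0},
    {"dx":0.23,"dy":0.9,"dz":0.4,"wx":0,"wy":0,"wz":0}
  ]
}}

```text
time_s: 27.78
eef_pos: [0.5406, -0.2264, 0.2655]
eef_rot: [0.0, -0.046, 0.999, -0.0]
wrist_force: [0.2, 0.5, 0.4]
opening: 0.122
grasp_force: 58.6
```

Call:
{"name": "servo_tool", "arguments": {
  "steps": [
    {"dx":0.05,"dy":0.25,"dz":0,"wx":0,"wy":0,"wz":0},
    {"dx":0.1,"dy":0.5,"dz":0,"wx":0,"wy":0,"wz":0},
    {"dx":0.15,"dy":0.75,"dz":0,"wx":0,"wy":0,"wz":0},
    {"dx":0.2,"dy":0.983,"dz":0,"wx":0,"wy":0,"wz":0},
    {"dx":0.2,"dy":0.983,"dz":0,"wx":0,"wy":0,"wz":0}
  ]
}}

```text
time_s: 28.2
eef_pos: [0.5611, -0.1245, 0.265]
eef_rot: [0.0, -0.048, 0.999, 0.001]
wrist_force: [-0.3, -0.1, -0.9]
opening: 0.123
grasp_force: 58.6
```

Call:
{"name": "servo_tool", "arguments": {
  "steps": [
    {"dx":0,"dy":0,"dz":0,"wx":0,"wy":0,"wz":0},
    {"dx":0,"dy":0,"dz":0,"wx":0,"wy":0,"wz":0},
    {"dx":0,"dy":0,"dz":0,"wx":0,"wy":0,"wz":0},
    {"dx":0,"dy":0,"dz":0,"wx":0,"wy":0,"wz":0},
    {"dx":0,"dy":0,"dz":0,"wx":0,"wy":0,"wz":0}
  ]
}}

```text
time_s: 28.62
eef_pos: [0.5606, -0.1295, 0.2644]
eef_rot: [-0.0, -0.046, 0.999, -0.0]
wrist_force: [-0.3, -1.3, -0.0]
opening: 0.125
grasp_force: 58.6
```

Run:
```python
from h import *
s=snap("side");t=snap("top");w=snap("wrist");o=ctrl.get_obs(); print(o['time_s'],o['eef_pos'].round(4),o['eef_rot'].round(4),o['opening'],o['grasp_force'])
for k,P in N.items(): print(k,neck(t,P),neck(s,P))
x,y,z=o['eef_pos']; tip=[x,y,z-.1167]
M=[.5609,-.1287,.112]
print('tip px side',proj(s,tip),'wrist',proj(w,tip),'mouth px',proj(s,M),proj(w,M))
u=proj(s,tip)[0].astype(int);v=proj(w,tip)[0].astype(int)
A=crop(s,u[0]-33,u[1]-50,66,100,6)
pic=cv2.cvtColor(np.ascontiguousarray(w['frame']),cv2.COLOR_RGB2BGR)
y0=min(max(v[1]-100,0),280); x0=v[0]-67; Bc=cv2.resize(pic[y0:y0+200,x0:x0+134],(402,600),interpolation=cv2.INTER_CUBIC)
print('crops',u-[33,50],x0,y0); cv2.imwrite('pics/t1.png',np.hstack([A,Bc]))
np.savez('t1.npz',s=s['frame'],w=w['frame'])
```

```text
28.7667 [ 0.5607 -0.1291  0.2644] [-1.000e-04 -4.600e-02  9.989e-01  0.000e+00] 0.1246769592149413 58.61611068248749
short (array([319.91, 182.67]), np.int32(100)) (array([347.99038462, 224.07692308]), np.int32(104))
mid (array([254.37606838, 192.52991453]), np.int32(117)) (array([293.65957447, 189.08510638]), np.int32(94))
tall (array([405.72651934, 220.8038674 ]), np.int32(362)) (array([386.15384615, 285.76923077]), np.int32(130))
tip px side [[388.54108009 270.33894499]] wrist [[322.81710666 227.13128768]] mouth px [[386.50628168 283.36059694]] [[323.35649557 214.2783149 ]]
crops [355 220] 255 127
```

View pics/t1.png

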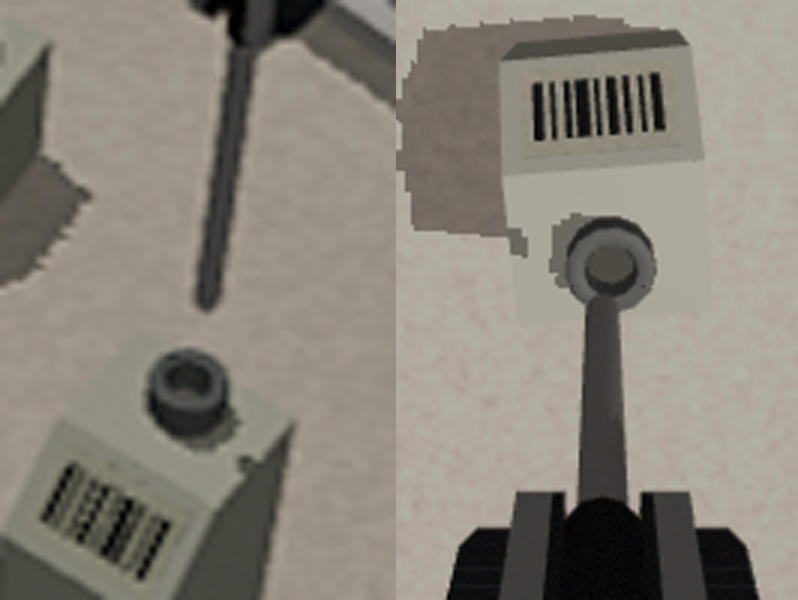

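Call:
{"name": "servo_tool", "arguments": {
  "steps": [
    {"dx":-0.004,"dy":0.017,"dz":0,"wx":0,"wy":0,"wz":0},
    {"dx":-0.004,"dy":0.017,"dz":-0.1,"wx":0,"wy":0,"wz":0},
    {"dx":-0.004,"dy":0.017,"dz":-0.2,"wx":0,"wy":0,"wz":0},
    {"dx":-0.004,"dy":0.017,"dz":-0.3,"wx":0,"wy":0,"wz":0},
    {"dx":-0.004,"dy":0.017,"dz":-0.3,"wx":0,"wy":0,"wz":0}
  ]
}}

```text
time_s: 29.18
eef_pos: [0.5587, -0.1261, 0.2308]
eef_rot: [-0.002, -0.046, 0.999, 0.001]
wrist_force: [-0.2, -0.1, -0.5]
opening: 0.121
grasp_force: 58.6
```

Call:
{"name": "servo_tool", "arguments": {
  "steps": [
    {"dx":0,"dy":0,"dz":-0.04,"wx":0,"wy":0,"wz":0},
    {"dx":0,"dy":0,"dz":-0.08,"wx":0,"wy":0,"wz":0},
    {"dx":0,"dy":0,"dz":-0.12,"wx":0,"wy":0,"wz":0},
    {"dx":0,"dy":0,"dz":-0.16,"wx":0,"wy":0,"wz":0},
    {"dx":0,"dy":0,"dz":-0.2,"wx":0,"wy":0,"wz":0}
  ]
}}

```text
time_s: 29.6
eef_pos: [0.5605, -0.1269, 0.2143]
eef_rot: [0.0, -0.047, 0.999, -0.0]
wrist_force: [0.2, -0.4, -0.2]
opening: 0.121
grasp_force: 58.6
```

Call:
{"name": "servo_tool", "arguments": {
  "steps": [
    {"dx":0,"dy":0,"dz":0,"wx":0,"wy":0,"wz":0},
    {"dx":0,"dy":0,"dz":0,"wx":0,"wy":0,"wz":0},
    {"dx":0,"dy":0,"dz":0,"wx":0,"wy":0,"wz":0},
    {"dx":0,"dy":0,"dz":0,"wx":0,"wy":0,"wz":0},
    {"dx":0,"dy":0,"dz":0,"wx":0,"wy":0,"wz":0}
  ]
}}

```text
time_s: 30.02
eef_pos: [0.5605, -0.127, 0.2148]
eef_rot: [0.0, -0.046, 0.999, -0.0]
wrist_force: [0.1, 0.1, -0.5]
opening: 0.122
grasp_force: 58.6
```

Call:
{"name": "servo_tool", "arguments": {
  "steps": [
    {"dx":0,"dy":0,"dz":-0.15,"wx":0,"wy":0,"wz":0},
    {"dx":0,"dy":0,"dz":-0.3,"wx":0,"wy":0,"wz":0},
    {"dx":0,"dy":0,"dz":-0.5,"wx":0,"wy":0,"wz":0},
    {"dx":0,"dy":0,"dz":-0.7,"wx":0,"wy":0,"wz":0},
    {"dx":0,"dy":0,"dz":-0.82,"wx":0,"wy":0,"wz":0}
  ]
}}

```text
time_s: 30.43
eef_pos: [0.5595, -0.1265, 0.1306]
eef_rot: [-0.001, -0.046, 0.999, 0.0]
wrist_force: [-1.1, 0.6, -0.1]
opening: 0.123
grasp_force: 58.6
```

Call:
{"name": "servo_tool", "arguments": {
  "steps": [
    {"dx":0,"dy":0,"dz":-0.02,"wx":0,"wy":0,"wz":0},
    {"dx":0,"dy":0,"dz":-0.04,"wx":0,"wy":0,"wz":0},
    {"dx":0,"dy":0,"dz":-0.06,"wx":0,"wy":0,"wz":0},
    {"dx":0,"dy":0,"dz":-0.08,"wx":0,"wy":0,"wz":0},
    {"dx":0,"dy":0,"dz":-0.08,"wx":0,"wy":0,"wz":0}
  ]
}}

```text
time_s: 30.85
eef_pos: [0.5608, -0.1271, 0.1251]
eef_rot: [0.001, -0.046, 0.999, -0.0]
wrist_force: [0.2, 0.3, -0.4]
opening: 0.122
grasp_force: 58.6
```

Call:
{"name": "servo_tool", "arguments": {
  "steps": [
    {"dx":0,"dy":0,"dz":-0.005,"wx":0,"wy":0,"wz":0},
    {"dx":0,"dy":0,"dz":-0.01,"wx":0,"wy":0,"wz":0},
    {"dx":0,"dy":0,"dz":-0.015,"wx":0,"wy":0,"wz":0},
    {"dx":0,"dy":0,"dz":-0.015,"wx":0,"wy":0,"wz":0},
    {"dx":0,"dy":0,"dz":-0.015,"wx":0,"wy":0,"wz":0}
  ]
}}

```text
time_s: 31.27
eef_pos: [0.5613, -0.1273, 0.1246]
eef_rot: [0.001, -0.046, 0.999, -0.001]
wrist_force: [-0.5, 0.5, 6.6]
opening: 0.122
grasp_force: 59.4
```

Call:
{"name": "servo_tool", "arguments": {
  "steps": [
    {"dx":0,"dy":0,"dz":0,"wx":0,"wy":0,"wz":0},
    {"dx":0,"dy":0,"dz":0,"wx":0,"wy":0,"wz":0},
    {"dx":0,"dy":0,"dz":0,"wx":0,"wy":0,"wz":0},
    {"dx":0,"dy":0,"dz":0,"wx":0,"wy":0,"wz":0},
    {"dx":0,"dy":0,"dz":0,"wx":0,"wy":0,"wz":0}
  ],
  "jaw": 1
}}

```text
time_s: 31.68
eef_pos: [0.5602, -0.1268, 0.1227]
eef_rot: [-0.0, -0.046, 0.999, 0.0]
wrist_force: [-0.1, 0.6, 0.4]
opening: 0.824
grasp_force: 0.0
```

Call:
{"name": "servo_tool", "arguments": {
  "steps": [
    {"dx":0,"dy":0,"dz":0.05,"wx":0,"wy":0,"wz":0},
    {"dx":0,"dy":0,"dz":0.2,"wx":0,"wy":0,"wz":0},
    {"dx":0,"dy":0,"dz":0.45,"wx":0,"wy":0,"wz":0},
    {"dx":0,"dy":0,"dz":0.7,"wx":0,"wy":0,"wz":0},
    {"dx":0,"dy":0,"dz":1,"wx":0,"wy":0,"wz":0}
  ]
}}

```text
time_s: 32.1
eef_pos: [0.5595, -0.1265, 0.2232]
eef_rot: [-0.001, -0.046, 0.999, 0.001]
wrist_force: [0.7, -0.8, -0.2]
opening: 1.001
grasp_force: 0.0
```

Call:
{"name": "servo_tool", "arguments": {
  "steps": [
    {"dx":0,"dy":0,"dz":0.3,"wx":0,"wy":0,"wz":0},
    {"dx":0,"dy":0,"dz":0.6,"wx":0,"wy":0,"wz":0},
    {"dx":-0.2,"dy":-0.2,"dz":0.6,"wx":0,"wy":0,"wz":0},
    {"dx":-0.4,"dy":-0.5,"dz":0.6,"wx":0,"wy":0,"wz":0},
    {"dx":-0.6,"dy":-0.8,"dz":0.6,"wx":0,"wy":0,"wz":0}
  ]
}}

```text
time_s: 32.52
eef_pos: [0.5001, -0.2071, 0.2843]
eef_rot: [0.001, -0.048, 0.999, -0.001]
wrist_force: [0.7, -1.6, -0.2]
opening: 1.004
grasp_force: 0.0
```

```bash
cat >> h.py <<'E'
def rodblobs():
    s=snap("side");t=snap("top")
    def bl(c,x0,y0,x1,y1,th=34):
        m=(c['frame'][y0:y1,x0:x1].max(2)<th).astype(np.uint8); n,l,st,ce=cv2.connectedComponentsWithStats(m)
        return [((ce[i]+[x0,y0]).round(1),int(st[i,4])) for i in range(1,n) if st[i,4]>30]
    for k,P in N.items():
        u=proj(s,P)[0].astype(int); print(k,'top',neck(t,P),'side',neck(s,P),'black side',bl(s,u[0]-25,u[1]-60,u[0]+25,u[1]+10))
    print('rack',bl(s,405,335,475,420)); o=ctrl.get_obs(); print(o['time_s'],o['eef_pos'].round(4),o['opening']); return s,t
E
python3 -c "
from h import *
s,t=rodblobs(); print('expect rod', proj(s,(.5605,-.127,.143)))"
```

```text
short top (array([319.83809524, 182.87619048]), np.int32(105)) side (array([347.88421053, 224.17894737]), np.int32(95)) black side [(array([370.3, 199.2]), 103)]
mid top (array([254.336, 192.552]), np.int32(125)) side (array([293.51136364, 189.23863636]), np.int32(88)) black side [(array([277.7, 170.2]), 410)]
tall top (array([407.67132867, 222.63636364]), np.int32(143)) side (array([386.56818182, 283.56818182]), np.int32(176)) black side [(array([385.5, 229.9]), 120), (array([388. , 271.5]), 131)]
rack [(array([440.7, 377.5]), 159), (array([420.8, 400. ]), 160)]
32.6167 [ 0.4983 -0.2104  0.2836] 0.9991953849880497
expect rod [[387.31663668 271.4797878 ]]
```

Call:
{"name": "servo_tool", "arguments": {
  "steps": [
    {"dx":-0.1,"dy":-0.2,"dz":0,"wx":0,"wy":0,"wz":0},
    {"dx":-0.2,"dy":-0.4,"dz":0,"wx":0,"wy":0,"wz":0},
    {"dx":-0.325,"dy":-0.6,"dz":0,"wx":0,"wy":0,"wz":0},
    {"dx":-0.325,"dy":-0.8,"dz":0,"wx":0,"wy":0,"wz":0},
    {"dx":-0.325,"dy":-1,"dz":0,"wx":0,"wy":0,"wz":0}
  ]
}}

```text
time_s: 33.03
eef_pos: [0.4677, -0.3074, 0.2834]
eef_rot: [0.0, -0.046, 0.999, -0.0]
wrist_force: [0.8, -0.1, -0.6]
opening: 1.002
grasp_force: 0.0
```

Call:
{"name": "servo_tool", "arguments": {
  "steps": [
    {"dx":0,"dy":-0.148,"dz":0,"wx":0,"wy":0,"wz":0},
    {"dx":0,"dy":-0.148,"dz":0,"wx":0,"wy":0,"wz":0},
    {"dx":0,"dy":-0.148,"dz":-0.2,"wx":0,"wy":0,"wz":0},
    {"dx":0,"dy":-0.148,"dz":-0.45,"wx":0,"wy":0,"wz":0},
    {"dx":0,"dy":-0.148,"dz":-0.7,"wx":0,"wy":0,"wz":0}
  ]
}}

```text
time_s: 33.45
eef_pos: [0.4686, -0.3211, 0.2129]
eef_rot: [0.001, -0.047, 0.999, -0.0]
wrist_force: [0.5, 0.0, -0.9]
opening: 0.998
grasp_force: 0.0
```

Call:
{"name": "servo_tool", "arguments": {
  "steps": [
    {"dx":0,"dy":0,"dz":-0.2,"wx":0,"wy":0,"wz":0},
    {"dx":0,"dy":0,"dz":-0.4,"wx":0,"wy":0,"wz":0},
    {"dx":0,"dy":0,"dz":-0.6,"wx":0,"wy":0,"wz":0},
    {"dx":0,"dy":0,"dz":-0.8,"wx":0,"wy":0,"wz":0},
    {"dx":0,"dy":0,"dz":-0.88,"wx":0,"wy":0,"wz":0}
  ]
}}

```text
time_s: 33.87
eef_pos: [0.467, -0.3193, 0.1221]
eef_rot: [-0.001, -0.047, 0.999, 0.002]
wrist_force: [-1.2, 1.2, -0.6]
opening: 1.0
grasp_force: 0.0
```

Call:
{"name": "servo_tool", "arguments": {
  "steps": [
    {"dx":0,"dy":0,"dz":0,"wx":0,"wy":0,"wz":0},
    {"dx":0,"dy":0,"dz":0,"wx":0,"wy":0,"wz":0},
    {"dx":0,"dy":0,"dz":0,"wx":0,"wy":0,"wz":0},
    {"dx":0,"dy":0,"dz":0,"wx":0,"wy":0,"wz":0},
    {"dx":0,"dy":0,"dz":0,"wx":0,"wy":0,"wz":0}
  ]
}}

```text
time_s: 34.28
eef_pos: [0.4685, -0.3222, 0.1264]
eef_rot: [0.001, -0.047, 0.999, -0.001]
wrist_force: [-1.1, 0.4, 0.5]
opening: 0.999
grasp_force: 0.0
```

Call:
{"name": "servo_tool", "arguments": {
  "steps": [
    {"dx":0,"dy":0,"dz":0,"wx":0,"wy":0,"wz":0},
    {"dx":0,"dy":0,"dz":0,"wx":0,"wy":0,"wz":0},
    {"dx":0,"dy":0,"dz":0,"wx":0,"wy":0,"wz":0},
    {"dx":0,"dy":0,"dz":0,"wx":0,"wy":0,"wz":0},
    {"dx":0,"dy":0,"dz":0,"wx":0,"wy":0,"wz":0}
  ],
  "jaw": 0.05
}}

```text
time_s: 34.7
eef_pos: [0.4678, -0.3217, 0.125]
eef_rot: [-0.0, -0.046, 0.999, 0.0]
wrist_force: [0.3, 0.6, 0.2]
opening: 0.298
grasp_force: 0.0
```

Call:
{"name": "servo_tool", "arguments": {
  "steps": [
    {"dx":0,"dy":0,"dz":0,"wx":0,"wy":0,"wz":0},
    {"dx":0,"dy":0,"dz":0,"wx":0,"wy":0,"wz":0},
    {"dx":0,"dy":0,"dz":0,"wx":0,"wy":0,"wz":0},
    {"dx":0,"dy":0,"dz":0,"wx":0,"wy":0,"wz":0},
    {"dx":0,"dy":0,"dz":0,"wx":0,"wy":0,"wz":0}
  ]
}}

```text
time_s: 35.12
eef_pos: [0.4679, -0.3217, 0.1251]
eef_rot: [0.0, -0.046, 0.999, 0.0]
wrist_force: [0.1, 0.9, 1.7]
opening: 0.122
grasp_force: 58.4
```

Call:
{"name": "servo_tool", "arguments": {
  "steps": [
    {"dx":0,"dy":0,"dz":0.1,"wx":0,"wy":0,"wz":0},
    {"dx":0,"dy":0,"dz":0.25,"wx":0,"wy":0,"wz":0},
    {"dx":0,"dy":0,"dz":0.45,"wx":0,"wy":0,"wz":0},
    {"dx":0,"dy":0,"dz":0.7,"wx":0,"wy":0,"wz":0},
    {"dx":0,"dy":0,"dz":1,"wx":0,"wy":0,"wz":0}
  ]
}}

```text
time_s: 35.53
eef_pos: [0.4671, -0.321, 0.2252]
eef_rot: [-0.001, -0.046, 0.999, 0.001]
wrist_force: [-0.4, -0.8, 0.3]
opening: 0.122
grasp_force: 58.5
```

```bash
python3 -c "
from h import *
rodblobs()"
```

```text
short top (array([319.75438596, 182.73684211]), np.int32(114)) side (array([347.73076923, 221.26923077]), np.int32(26)) black side []
mid top (array([254.35384615, 192.56153846]), np.int32(130)) side (array([293.6056338 , 189.66197183]), np.int32(71)) black side [(array([277.5, 170.2]), 406)]
tall top (array([407.60927152, 222.66887417]), np.int32(151)) side (array([386.7615894 , 283.31788079]), np.int32(151)) black side [(array([388. , 271.2]), 127)]
rack [(array([458.9, 341.9]), 383), (array([420.9, 400. ]), 158)]
35.6333 [ 0.4702 -0.324   0.2315] 0.12204277956164097
```

Call:
{"name": "servo_tool", "arguments": {
  "steps": [
    {"dx":0,"dy":0,"dz":0.2,"wx":0,"wy":0,"wz":0},
    {"dx":0,"dy":0.2,"dz":0.4,"wx":0,"wy":0,"wz":0},
    {"dx":0,"dy":0.4,"dz":0.4,"wx":0,"wy":0,"wz":0},
    {"dx":0,"dy":0.6,"dz":0.4,"wx":0,"wy":0,"wz":0},
    {"dx":0,"dy":0.8,"dz":0.4,"wx":0,"wy":0,"wz":0}
  ]
}}

```text
time_s: 36.05
eef_pos: [0.4677, -0.2409, 0.2653]
eef_rot: [0.0, -0.046, 0.999, -0.0]
wrist_force: [-0.4, 0.5, -0.2]
opening: 0.12
grasp_force: 58.6
```

Call:
{"name": "servo_tool", "arguments": {
  "steps": [
    {"dx":0,"dy":0.2,"dz":0,"wx":0,"wy":0,"wz":0},
    {"dx":0,"dy":0.4,"dz":0,"wx":0,"wy":0,"wz":0},
    {"dx":0,"dy":0.6,"dz":0,"wx":0,"wy":0,"wz":0},
    {"dx":0,"dy":0.8,"dz":0,"wx":0,"wy":0,"wz":0},
    {"dx":0,"dy":1,"dz":0,"wx":0,"wy":0,"wz":0}
  ]
}}

```text
time_s: 36.47
eef_pos: [0.4675, -0.1406, 0.2649]
eef_rot: [-0.0, -0.046, 0.999, 0.0]
wrist_force: [0.5, -0.6, -0.6]
opening: 0.122
grasp_force: 58.6
```

Call:
{"name": "servo_tool", "arguments": {
  "steps": [
    {"dx":0,"dy":0.2,"dz":0,"wx":0,"wy":0,"wz":0},
    {"dx":0,"dy":0.4,"dz":0,"wx":0,"wy":0,"wz":0},
    {"dx":0,"dy":0.6,"dz":0,"wx":0,"wy":0,"wz":0},
    {"dx":0,"dy":0.8,"dz":0,"wx":0,"wy":0,"wz":0},
    {"dx":0,"dy":1,"dz":0,"wx":0,"wy":0,"wz":0}
  ]
}}

```text
time_s: 36.88
eef_pos: [0.4675, -0.0407, 0.2649]
eef_rot: [-0.0, -0.046, 0.999, 0.0]
wrist_force: [0.7, 0.1, -0.8]
opening: 0.123
grasp_force: 58.6
```

Call:
{"name": "servo_tool", "arguments": {
  "steps": [
    {"dx":0.1,"dy":0.2,"dz":0,"wx":0,"wy":0,"wz":0},
    {"dx":0.3,"dy":0.4,"dz":0,"wx":0,"wy":0,"wz":0},
    {"dx":0.5,"dy":0.6,"dz":0,"wx":0,"wy":0,"wz":0},
    {"dx":0.7,"dy":0.8,"dz":0,"wx":0,"wy":0,"wz":0},
    {"dx":0.95,"dy":1,"dz":0,"wx":0,"wy":0,"wz":0}
  ]
}}

```text
time_s: 37.3
eef_pos: [0.563, 0.0596, 0.265]
eef_rot: [-0.0, -0.047, 0.999, -0.0]
wrist_force: [0.6, -0.7, 0.1]
opening: 0.12
grasp_force: 58.6
```

Call:
{"name": "servo_tool", "arguments": {
  "steps": [
    {"dx":0.2,"dy":0.015,"dz":0,"wx":0,"wy":0,"wz":0},
    {"dx":0.4,"dy":0.015,"dz":-0.1,"wx":0,"wy":0,"wz":0},
    {"dx":0.65,"dy":0.015,"dz":-0.2,"wx":0,"wy":0,"wz":0},
    {"dx":0.866,"dy":0.015,"dz":-0.4,"wx":0,"wy":0,"wz":0},
    {"dx":0.866,"dy":0.015,"dz":-0.5,"wx":0,"wy":0,"wz":0}
  ]
}}

```text
time_s: 37.72
eef_pos: [0.6513, 0.0596, 0.212]
eef_rot: [-0.001, -0.046, 0.999, 0.0]
wrist_force: [-1.6, -0.8, -0.9]
opening: 0.125
grasp_force: 58.6
```

Call:
{"name": "servo_tool", "arguments": {
  "steps": [
    {"dx":0,"dy":0,"dz":0,"wx":0,"wy":0,"wz":0},
    {"dx":0,"dy":0,"dz":0,"wx":0,"wy":0,"wz":0},
    {"dx":0,"dy":0,"dz":0,"wx":0,"wy":0,"wz":0},
    {"dx":0,"dy":0,"dz":0,"wx":0,"wy":0,"wz":0},
    {"dx":0,"dy":0,"dz":0,"wx":0,"wy":0,"wz":0}
  ]
}}

```text
time_s: 38.13
eef_pos: [0.6497, 0.0598, 0.2168]
eef_rot: [0.001, -0.047, 0.999, -0.0]
wrist_force: [0.5, 0.3, -0.5]
opening: 0.121
grasp_force: 58.6
```

```bash
cat >> h.py <<'E'
def wmouth(w,P):
    """mouth opening & rod columns in the wrist picture near the mouth P"""
    u=proj(w,P)[0]; print('pred mouth',u.round(1)); x,y=u.astype(int)
    g=w['frame'][y-30:y+30,x-30:x+30].max(2)
    m=(g<125).astype(np.uint8); n,l,st,ce=cv2.connectedComponentsWithStats(m)
    for i in range(1,n):
        if st[i,4]>60: print('blob',(ce[i]+[x-30,y-30]).round(1),st[i])
    return g
E
python3 - <<'E'
from h import *
s,t=rodblobs(); w=snap("wrist"); x,y,z=ctrl.get_obs()['eef_pos']; tip=[x,y,z-.1171]
P=(.6495,.0598,.072); print('tip',proj(w,tip),proj(s,tip)); g=wmouth(w,P)
for r in range(0,60,2): print(' '.join('%3d'%v for v in g[r,::2]))
E
```

```text
short top (array([319.06944444, 178.23611111]), np.int32(216)) side (array([347.96116505, 224.08737864]), np.int32(103)) black side [(array([356.5, 164.5]), 39)]
mid top (array([256.21034483, 191.80689655]), np.int32(290)) side (array([293.68085106, 189.15957447]), np.int32(94)) black side [(array([277.7, 170.2]), 410)]
tall top (array([404.28512397, 221.96280992]), np.int32(242)) side (array([386.07537688, 283.24120603]), np.int32(199)) black side [(array([387.7, 271.7]), 134)]
rack [(array([420.9, 400. ]), 161)]
38.2333 [0.6496 0.0598 0.2163] 0.1231596861088684
tip [[322.7064778  226.43466309]] [[348.19487658 212.14751043]]
pred mouth [322.8 216.1]
blob [320.2 218.4] [   0   13   49   47 1226]
149 149 149 149 148 148 115 149 149 148 162 168 176 176 177 177 177 177 176 177 178 177 177 177 177 177 178 178 178 178
149 149 149 149 149 162 175 175 176 176 176 177 177 177 177 177 177 177 177 177 177 178 178 177 177 177 178 178 178 178
163 174 175 176 176 177 177 177 176 176 176 177 177 177 177 176 177 177 176 177 177 177 178 178 177 177 178 178 178 178
176 176 176 176 176 176 176 177 176
[... 2504 characters left out ...]
 175 176 176 176 175 175 176 175  61  63  64  66  71  81 174 176 178 179 181 182 181 182 182 181 181
181 181 176 176 176 175 176 175 176 175 175 175 176  56  63  64  65  71  81 181 182 182 181 182 182 182 181 182 181 181
182 182 177 176 175 176 175 176 175 176 176 178 180  58  63  66  66  70  81 182 182 182 182 182 182 181 181 182 182 182
182 182 179 175 175 177 178 181 182 182 181 182 180  60  63  64  66  71  78 182 182 182 182 182 182 182 182 181 181 181
181 182 181 181 181 181 181 182 182 182 182 182 180  60  64  64  65  72  79 181 181 180 181 181 181 182 182 181 180 179
182 182 181 182 182 182 181 182 182 181 182 182 180  60  63  65  66  73  79 181 182 182 181 182 181 182 182 182 181 182
```

Call:
{"name": "servo_tool", "arguments": {
  "steps": [
    {"dx":0.018,"dy":0.02,"dz":0,"wx":0,"wy":0,"wz":0},
    {"dx":0.018,"dy":0.02,"dz":-0.08,"wx":0,"wy":0,"wz":0},
    {"dx":0.018,"dy":0.02,"dz":-0.16,"wx":0,"wy":0,"wz":0},
    {"dx":0.018,"dy":0.02,"dz":-0.19,"wx":0,"wy":0,"wz":0},
    {"dx":0.018,"dy":0.02,"dz":-0.19,"wx":0,"wy":0,"wz":0}
  ]
}}

```text
time_s: 38.7
eef_pos: [0.6501, 0.0619, 0.1937]
eef_rot: [-0.002, -0.046, 0.999, 0.0]
wrist_force: [-0.5, -0.1, -0.2]
opening: 0.122
grasp_force: 58.6
```

Call:
{"name": "servo_tool", "arguments": {
  "steps": [
    {"dx":0,"dy":0,"dz":0,"wx":0,"wy":0,"wz":0},
    {"dx":0,"dy":0,"dz":0,"wx":0,"wy":0,"wz":0},
    {"dx":0,"dy":0,"dz":0,"wx":0,"wy":0,"wz":0},
    {"dx":0,"dy":0,"dz":0,"wx":0,"wy":0,"wz":0},
    {"dx":0,"dy":0,"dz":0,"wx":0,"wy":0,"wz":0}
  ]
}}

```text
time_s: 39.12
eef_pos: [0.6514, 0.0618, 0.1963]
eef_rot: [0.0, -0.046, 0.999, -0.0]
wrist_force: [-0.4, 1.0, -1.2]
opening: 0.123
grasp_force: 58.6
```

Run:
```python
from h import *
w=snap("wrist"); s=snap("side"); o=ctrl.get_obs(); x,y,z=o['eef_pos']; print(o['eef_pos']); tip=[x,y,z-.1171]
print('tip',proj(w,tip),proj(s,tip)); P=(.6495,.0598,.072); u=proj(w,P)[0].astype(int); print(u,proj(s,P))
g=w['frame'][u[1]-20:u[1]+26,u[0]-20:u[0]+26].max(2)
for r in range(0,46,2): print(' '.join('%3d'%v for v in g[r,::2]))
print('side'); u=proj(s,tip)[0].astype(int); print(u); g=s['frame'][u[1]-8:u[1]+18,u[0]-12:u[0]+12].max(2)
for r in g: print(' '.join('%3d'%v for v in r))
```

```text
[0.65135801 0.06176769 0.19620022]
tip [[322.64574437 226.62643287]] [[347.74440326 218.29665886]]
[320 221] [[347.61421836 221.67303152]]
176 176 176 176 176 176 176 176 176 176 177 176 177 177 177 177 177 177 177 177 178 177 177
177 176 176 176 176 174 118 118 124 176 177 177 177 177 177 176 177 177 177 178 177 177 177
176 176 176 119 118 118 111 112 111 110  78  49  51 151 177 177 177 177 177 177 177 177 177
176 174 118 113 112 112 111  76  41  40  37  42  39  42  47  65 176 177 177 177 177 178 177
176 117 112 112 112 110  61  39  39  40  45  66  67  47  46  46  56 154 177 177 178 178 178
176 112 111 112 110  42  39  44  92  97 100 104 105 103 101  92  48  48 154 177 177 177 177
111 111 112 112 109  39  67  94  99  99 100  98  98 102 105 110 104  53  59 177 177 177 178
112 112 112 111  55  69  94  99  98  95  94  87  91  92  93  99 109 106  55 177 177 177 177
112 111 111 109  41  92  98  98  95  81  80  80  80  80  73  90 100 110 106 126 177 177 177
110 112 112  92  53  57  59  91  72  80  81  80  81  81  80  72  90 101 108  68 177 177 177
111 111 111  74  56  57  55  58  74  81  
[... 2965 characters left out ...]
  54  78  78 127 151 146 145
147 147 146 147 146 146 147 149 141 109  64  40  42  43  47  52  62  79  86  77 129 151 147 147
143 146 146 146 146 146 146 147 149 156 135  85  67  72  80  86  85  84  82  78 122 150 150 150
130 136 143 146 146 147 147 147 147 148 153 129  97  98  99  99 100  88  78  78  75 120 151 153
129 128 130 134 141 145 146 146 147 147 148 150 153 154 154 154 156 130  96  88  77  75 123 130
128 129 128 130 128 130 136 143 146 147 147 146 147 147 147 146 148 151 155 130  87  78  74  64
126 129 130 129 130 129 129 130 136 143 146 147 147 146 146 146 146 147 148 154 132  87  68  65
129 130 129 128 128 130 129 128 128 130 136 143 145 145 146 146 146 145 147 151 155 118  62  67
```

Call:
{"name": "servo_tool", "arguments": {
  "steps": [
    {"dx":0,"dy":0,"dz":-0.04,"wx":0,"wy":0,"wz":0},
    {"dx":0,"dy":0,"dz":-0.08,"wx":0,"wy":0,"wz":0},
    {"dx":0,"dy":0,"dz":-0.12,"wx":0,"wy":0,"wz":0},
    {"dx":0,"dy":0,"dz":-0.16,"wx":0,"wy":0,"wz":0},
    {"dx":0,"dy":0,"dz":-0.2,"wx":0,"wy":0,"wz":0}
  ]
}}

```text
time_s: 39.63
eef_pos: [0.651, 0.0618, 0.1752]
eef_rot: [-0.0, -0.046, 0.999, 0.0]
wrist_force: [0.2, 0.2, 0.2]
opening: 0.12
grasp_force: 58.6
```

Call:
{"name": "servo_tool", "arguments": {
  "steps": [
    {"dx":0,"dy":0,"dz":-0.08,"wx":0,"wy":0,"wz":0},
    {"dx":0,"dy":0,"dz":-0.16,"wx":0,"wy":0,"wz":0},
    {"dx":0,"dy":0,"dz":-0.24,"wx":0,"wy":0,"wz":0},
    {"dx":0,"dy":0,"dz":-0.32,"wx":0,"wy":0,"wz":0},
    {"dx":0,"dy":0,"dz":-0.4,"wx":0,"wy":0,"wz":0}
  ]
}}

```text
time_s: 40.05
eef_pos: [0.651, 0.0618, 0.1348]
eef_rot: [-0.0, -0.046, 0.999, 0.0]
wrist_force: [-0.1, 0.6, -0.7]
opening: 0.116
grasp_force: 58.6
```

Call:
{"name": "servo_tool", "arguments": {
  "steps": [
    {"dx":0,"dy":0,"dz":-0.03,"wx":0,"wy":0,"wz":0},
    {"dx":0,"dy":0,"dz":-0.06,"wx":0,"wy":0,"wz":0},
    {"dx":0,"dy":0,"dz":-0.08,"wx":0,"wy":0,"wz":0},
    {"dx":0,"dy":0,"dz":-0.1,"wx":0,"wy":0,"wz":0},
    {"dx":0,"dy":0,"dz":-0.1,"wx":0,"wy":0,"wz":0}
  ]
}}

```text
time_s: 40.47
eef_pos: [0.6513, 0.0618, 0.1259]
eef_rot: [-0.0, -0.046, 0.999, -0.0]
wrist_force: [0.3, -0.7, -0.9]
opening: 0.127
grasp_force: 58.6
```

Call:
{"name": "servo_tool", "arguments": {
  "steps": [
    {"dx":0,"dy":0,"dz":0,"wx":0,"wy":0,"wz":0},
    {"dx":0,"dy":0,"dz":0,"wx":0,"wy":0,"wz":0},
    {"dx":0,"dy":0,"dz":0,"wx":0,"wy":0,"wz":0},
    {"dx":0,"dy":0,"dz":0,"wx":0,"wy":0,"wz":0},
    {"dx":0,"dy":0,"dz":0,"wx":0,"wy":0,"wz":0}
  ]
}}

```text
time_s: 40.88
eef_pos: [0.6514, 0.0618, 0.1262]
eef_rot: [0.0, -0.046, 0.999, -0.0]
wrist_force: [0.0, 0.1, 0.2]
opening: 0.123
grasp_force: 58.6
```

Push the last ~1 mm, release, rise and head back for the third rod.

Call:
{"name": "servo_tool", "arguments": {
  "steps": [
    {"dx":0,"dy":0,"dz":-0.008,"wx":0,"wy":0,"wz":0},
    {"dx":0,"dy":0,"dz":-0.014,"wx":0,"wy":0,"wz":0},
    {"dx":0,"dy":0,"dz":-0.018,"wx":0,"wy":0,"wz":0},
    {"dx":0,"dy":0,"dz":-0.018,"wx":0,"wy":0,"wz":0},
    {"dx":0,"dy":0,"dz":-0.018,"wx":0,"wy":0,"wz":0}
  ]
}}

```text
time_s: 41.3
eef_pos: [0.6517, 0.0618, 0.1249]
eef_rot: [0.001, -0.046, 0.999, -0.0]
wrist_force: [-0.1, -0.3, 5.2]
opening: 0.125
grasp_force: 59.1
```

Call:
{"name": "servo_tool", "arguments": {
  "steps": [
    {"dx":0,"dy":0,"dz":0,"wx":0,"wy":0,"wz":0},
    {"dx":0,"dy":0,"dz":0,"wx":0,"wy":0,"wz":0},
    {"dx":0,"dy":0,"dz":0,"wx":0,"wy":0,"wz":0},
    {"dx":0,"dy":0,"dz":0,"wx":0,"wy":0,"wz":0},
    {"dx":0,"dy":0,"dz":0,"wx":0,"wy":0,"wz":0}
  ],
  "jaw": 1
}}

```text
time_s: 41.72
eef_pos: [0.651, 0.0618, 0.1238]
eef_rot: [-0.0, -0.046, 0.999, 0.0]
wrist_force: [0.1, -0.8, 0.5]
opening: 0.824
grasp_force: 0.0
```

Call:
{"name": "servo_tool", "arguments": {
  "steps": [
    {"dx":0,"dy":0,"dz":0.05,"wx":0,"wy":0,"wz":0},
    {"dx":0,"dy":0,"dz":0.2,"wx":0,"wy":0,"wz":0},
    {"dx":0,"dy":0,"dz":0.45,"wx":0,"wy":0,"wz":0},
    {"dx":0,"dy":0,"dz":0.7,"wx":0,"wy":0,"wz":0},
    {"dx":0,"dy":0,"dz":1,"wx":0,"wy":0,"wz":0}
  ]
}}

```text
time_s: 42.13
eef_pos: [0.6504, 0.0619, 0.2242]
eef_rot: [-0.001, -0.046, 0.999, 0.0]
wrist_force: [0.3, -0.4, -0.5]
opening: 1.0
grasp_force: 0.0
```

Call:
{"name": "servo_tool", "arguments": {
  "steps": [
    {"dx":0,"dy":0,"dz":0.3,"wx":0,"wy":0,"wz":0},
    {"dx":0,"dy":0,"dz":0.6,"wx":0,"wy":0,"wz":0},
    {"dx":-0.3,"dy":0,"dz":0.6,"wx":0,"wy":0,"wz":0},
    {"dx":-0.6,"dy":0,"dz":0.6,"wx":0,"wy":0,"wz":0},
    {"dx":-0.9,"dy":0,"dz":0.6,"wx":0,"wy":0,"wz":0}
  ]
}}

```text
time_s: 42.55
eef_pos: [0.5606, 0.0617, 0.2851]
eef_rot: [0.001, -0.046, 0.999, -0.0]
wrist_force: [-0.5, 0.4, -0.4]
opening: 1.0
grasp_force: 0.0
```

Call:
{"name": "servo_tool", "arguments": {
  "steps": [
    {"dx":-0.3,"dy":-0.1,"dz":0,"wx":0,"wy":0,"wz":0},
    {"dx":-0.6,"dy":-0.3,"dz":0,"wx":0,"wy":0,"wz":0},
    {"dx":-0.9,"dy":-0.5,"dz":0,"wx":0,"wy":0,"wz":0},
    {"dx":-0.9,"dy":-0.75,"dz":0,"wx":0,"wy":0,"wz":0},
    {"dx":-0.9,"dy":-1,"dz":0,"wx":0,"wy":0,"wz":0}
  ]
}}

```text
time_s: 42.97
eef_pos: [0.4698, -0.0384, 0.285]
eef_rot: [0.001, -0.047, 0.999, -0.0]
wrist_force: [0.9, -0.9, -0.2]
opening: 0.994
grasp_force: 0.0
```

```bash
python3 -c "
from h import *
s,t=rodblobs(); print('expect rod', proj(s,(.6505,.0605,.143)))"
```

```text
short top (array([319.68211921, 180.94701987]), np.int32(151)) side (array([348.09756098, 222.78861789]), np.int32(123)) black side [(array([340.6, 183.8]), 1219)]
mid top (array([254.31746032, 192.50793651]), np.int32(126)) side (array([291.73423423, 184.5990991 ]), np.int32(222)) black side [(array([294.2, 154.6]), 2251)]
tall top (array([407.66666667, 222.70212766]), np.int32(141)) side (array([386.5505618 , 283.59550562]), np.int32(178)) black side [(array([387.8, 271.6]), 132)]
rack [(array([420.9, 399.9]), 168)]
43.0667 [ 0.4711 -0.0408  0.285 ] 1.0038014368274535
expect rod [[349.24993801 195.45150387]]
```

Call:
{"name": "servo_tool", "arguments": {
  "steps": [
    {"dx":-0.1,"dy":-0.2,"dz":0,"wx":0,"wy":0,"wz":0},
    {"dx":-0.2,"dy":-0.4,"dz":0,"wx":0,"wy":0,"wz":0},
    {"dx":-0.3,"dy":-0.6,"dz":0,"wx":0,"wy":0,"wz":0},
    {"dx":-0.4,"dy":-0.8,"dz":0,"wx":0,"wy":0,"wz":0},
    {"dx":-0.528,"dy":-1,"dz":0,"wx":0,"wy":0,"wz":0}
  ]
}}

```text
time_s: 43.48
eef_pos: [0.4184, -0.1385, 0.2845]
eef_rot: [0.0, -0.047, 0.999, -0.0]
wrist_force: [-0.4, -0.0, 0.1]
opening: 0.999
grasp_force: 0.0
```

Call:
{"name": "servo_tool", "arguments": {
  "steps": [
    {"dx":0,"dy":-0.2,"dz":0,"wx":0,"wy":0,"wz":0},
    {"dx":0,"dy":-0.4,"dz":0,"wx":0,"wy":0,"wz":0},
    {"dx":0,"dy":-0.6,"dz":0,"wx":0,"wy":0,"wz":0},
    {"dx":0,"dy":-0.8,"dz":0,"wx":0,"wy":0,"wz":0},
    {"dx":0,"dy":-1,"dz":0,"wx":0,"wy":0,"wz":0}
  ]
}}

```text
time_s: 43.9
eef_pos: [0.4187, -0.2386, 0.2845]
eef_rot: [0.0, -0.047, 0.999, 0.0]
wrist_force: [-1.0, 0.3, -0.8]
opening: 1.001
grasp_force: 0.0
```

Call:
{"name": "servo_tool", "arguments": {
  "steps": [
    {"dx":0,"dy":-0.3,"dz":0,"wx":0,"wy":0,"wz":0},
    {"dx":0,"dy":-0.6,"dz":0,"wx":0,"wy":0,"wz":0},
    {"dx":0,"dy":-0.882,"dz":0,"wx":0,"wy":0,"wz":0},
    {"dx":0,"dy":-0.882,"dz":-0.2,"wx":0,"wy":0,"wz":0},
    {"dx":0,"dy":-0.882,"dz":-0.45,"wx":0,"wy":0,"wz":0}
  ]
}}

```text
time_s: 44.32
eef_pos: [0.4197, -0.3288, 0.2409]
eef_rot: [0.002, -0.045, 0.999, -0.002]
wrist_force: [0.1, -0.7, -0.6]
opening: 1.0
grasp_force: 0.0
```

Call:
{"name": "servo_tool", "arguments": {
  "steps": [
    {"dx":0,"dy":0,"dz":-0.2,"wx":0,"wy":0,"wz":0},
    {"dx":0,"dy":0,"dz":-0.4,"wx":0,"wy":0,"wz":0},
    {"dx":0,"dy":0,"dz":-0.6,"wx":0,"wy":0,"wz":0},
    {"dx":0,"dy":0,"dz":-0.8,"wx":0,"wy":0,"wz":0},
    {"dx":0,"dy":0,"dz":-1,"wx":0,"wy":0,"wz":0}
  ]
}}

```text
time_s: 44.73
eef_pos: [0.419, -0.3259, 0.1385]
eef_rot: [0.0, -0.047, 0.999, 0.0]
wrist_force: [0.6, -0.4, -0.2]
opening: 1.002
grasp_force: 0.0
```

Call:
{"name": "servo_tool", "arguments": {
  "steps": [
    {"dx":0,"dy":0,"dz":-0.08,"wx":0,"wy":0,"wz":0},
    {"dx":0,"dy":0,"dz":-0.14,"wx":0,"wy":0,"wz":0},
    {"dx":0,"dy":0,"dz":-0.14,"wx":0,"wy":0,"wz":0},
    {"dx":0,"dy":0,"dz":-0.14,"wx":0,"wy":0,"wz":0},
    {"dx":0,"dy":0,"dz":-0.14,"wx":0,"wy":0,"wz":0}
  ]
}}

```text
time_s: 45.15
eef_pos: [0.4192, -0.327, 0.1265]
eef_rot: [0.001, -0.047, 0.999, -0.001]
wrist_force: [-0.6, -0.1, 0.2]
opening: 0.999
grasp_force: 0.0
```

```bash
python3 -c "
from h import *
s,t=rodblobs(); print(proj(s,(.6505,.0605,.143)),ctrl.get_obs()['wrist_force'])"
```

```text
short top (array([319.66883117, 181.05194805]), np.int32(154)) side (array([346.93406593, 222.3021978 ]), np.int32(364)) black side []
mid top (array([254.35384615, 192.56153846]), np.int32(130)) side (array([290.24324324, 188.42084942]), np.int32(259)) black side []
tall top (array([407.5472973 , 222.69594595]), np.int32(148)) side (array([385.5, 282.5]), np.int32(400)) black side []
rack [(array([440.3, 379.9]), 2541), (array([420.9, 399.9]), 157)]
45.25 [ 0.4191 -0.327   0.1265] 0.9988146160375263
[[349.24993801 195.45150387]] [0.60622328 0.54914127 0.7218436 ]
```

Call:
{"name": "servo_tool", "arguments": {
  "steps": [
    {"dx":0,"dy":0,"dz":0,"wx":0,"wy":0,"wz":0},
    {"dx":0,"dy":0,"dz":0,"wx":0,"wy":0,"wz":0},
    {"dx":0,"dy":0,"dz":0,"wx":0,"wy":0,"wz":0},
    {"dx":0,"dy":0,"dz":0,"wx":0,"wy":0,"wz":0},
    {"dx":0,"dy":0,"dz":0,"wx":0,"wy":0,"wz":0}
  ],
  "jaw": 0.05
}}

```text
time_s: 45.67
eef_pos: [0.4184, -0.3264, 0.1252]
eef_rot: [0.0, -0.046, 0.999, -0.0]
wrist_force: [-0.4, -0.3, -0.7]
opening: 0.297
grasp_force: 0.0
```

Call:
{"name": "servo_tool", "arguments": {
  "steps": [
    {"dx":0,"dy":0,"dz":0,"wx":0,"wy":0,"wz":0},
    {"dx":0,"dy":0,"dz":0,"wx":0,"wy":0,"wz":0},
    {"dx":0,"dy":0,"dz":0,"wx":0,"wy":0,"wz":0},
    {"dx":0,"dy":0,"dz":0,"wx":0,"wy":0,"wz":0},
    {"dx":0,"dy":0,"dz":0,"wx":0,"wy":0,"wz":0}
  ]
}}

```text
time_s: 46.08
eef_pos: [0.4185, -0.3263, 0.1252]
eef_rot: [0.0, -0.047, 0.999, 0.0]
wrist_force: [0.9, 0.9, 2.2]
opening: 0.121
grasp_force: 58.4
```

Call:
{"name": "servo_tool", "arguments": {
  "steps": [
    {"dx":0,"dy":0,"dz":0.1,"wx":0,"wy":0,"wz":0},
    {"dx":0,"dy":0,"dz":0.25,"wx":0,"wy":0,"wz":0},
    {"dx":0,"dy":0,"dz":0.45,"wx":0,"wy":0,"wz":0},
    {"dx":0,"dy":0,"dz":0.7,"wx":0,"wy":0,"wz":0},
    {"dx":0,"dy":0,"dz":1,"wx":0,"wy":0,"wz":0}
  ]
}}

```text
time_s: 46.5
eef_pos: [0.4177, -0.3256, 0.2254]
eef_rot: [-0.001, -0.046, 0.999, 0.001]
wrist_force: [1.4, -1.1, -0.6]
opening: 0.118
grasp_force: 58.4
```

Call:
{"name": "servo_tool", "arguments": {
  "steps": [
    {"dx":0,"dy":0,"dz":0.2,"wx":0,"wy":0,"wz":0},
    {"dx":0,"dy":0.2,"dz":0.4,"wx":0,"wy":0,"wz":0},
    {"dx":0,"dy":0.4,"dz":0.4,"wx":0,"wy":0,"wz":0},
    {"dx":0,"dy":0.7,"dz":0.4,"wx":0,"wy":0,"wz":0},
    {"dx":0,"dy":1,"dz":0.4,"wx":0,"wy":0,"wz":0}
  ]
}}

```text
time_s: 46.92
eef_pos: [0.4184, -0.2259, 0.2663]
eef_rot: [0.001, -0.046, 0.999, -0.001]
wrist_force: [0.1, 0.3, -0.8]
opening: 0.12
grasp_force: 58.5
```

Call:
{"name": "servo_tool", "arguments": {
  "steps": [
    {"dx":0,"dy":0.2,"dz":0,"wx":0,"wy":0,"wz":0},
    {"dx":0,"dy":0.4,"dz":0,"wx":0,"wy":0,"wz":0},
    {"dx":0,"dy":0.6,"dz":0,"wx":0,"wy":0,"wz":0},
    {"dx":0,"dy":0.8,"dz":0,"wx":0,"wy":0,"wz":0},
    {"dx":0,"dy":1,"dz":0,"wx":0,"wy":0,"wz":0}
  ]
}}

```text
time_s: 47.33
eef_pos: [0.4183, -0.1255, 0.2659]
eef_rot: [0.0, -0.046, 0.999, -0.0]
wrist_force: [0.7, 0.2, -0.6]
opening: 0.122
grasp_force: 58.5
```

Call:
{"name": "servo_tool", "arguments": {
  "steps": [
    {"dx":0,"dy":0.2,"dz":0,"wx":0,"wy":0,"wz":0},
    {"dx":0,"dy":0.4,"dz":0,"wx":0,"wy":0,"wz":0},
    {"dx":0,"dy":0.6,"dz":0,"wx":0,"wy":0,"wz":0},
    {"dx":0,"dy":0.8,"dz":0,"wx":0,"wy":0,"wz":0},
    {"dx":0,"dy":1,"dz":0,"wx":0,"wy":0,"wz":0}
  ]
}}

```text
time_s: 47.75
eef_pos: [0.4183, -0.0255, 0.2659]
eef_rot: [0.0, -0.046, 0.999, -0.0]
wrist_force: [-0.6, 0.3, -0.1]
opening: 0.125
grasp_force: 58.5
```

Call:
{"name": "servo_tool", "arguments": {
  "steps": [
    {"dx":0,"dy":0.2,"dz":0,"wx":0,"wy":0,"wz":0},
    {"dx":0,"dy":0.4,"dz":0,"wx":0,"wy":0,"wz":0},
    {"dx":0,"dy":0.6,"dz":0,"wx":0,"wy":0,"wz":0},
    {"dx":0,"dy":0.8,"dz":0,"wx":0,"wy":0,"wz":0},
    {"dx":0,"dy":1,"dz":0,"wx":0,"wy":0,"wz":0}
  ]
}}

```text
time_s: 48.17
eef_pos: [0.4184, 0.0746, 0.2659]
eef_rot: [0.0, -0.046, 0.999, -0.0]
wrist_force: [-0.1, -0.6, -0.4]
opening: 0.126
grasp_force: 58.5
```

```bash
python3 -c "
from h import *
s,t=rodblobs(); 
p,r=tri([(t,neck(t,N['mid'])[0]),(s,neck(s,N['mid'])[0])]); print(p,r)"
```

```text
short top (array([319.77922078, 181.08441558]), np.int32(154)) side (array([348.112, 222.736]), np.int32(125)) black side [(array([349.5, 194.5]), 103)]
mid top (array([254.34375 , 192.578125]), np.int32(128)) side (array([293.71578947, 189.11578947]), np.int32(95)) black side [(array([277.8, 170.3]), 405)]
tall top (array([407.57823129, 222.65986395]), np.int32(147)) side (array([386.5801105 , 283.60220994]), np.int32(181)) black side [(array([388. , 271.6]), 132)]
rack []
48.2667 [0.4182 0.0756 0.2658] 0.12553915982874173
[0.62240482 0.20047523 0.08632782] [np.float64(0.0002575164021307688), np.float64(0.0002575164021307884)]
```

Call:
{"name": "servo_tool", "arguments": {
  "steps": [
    {"dx":0.1,"dy":0.2,"dz":0,"wx":0,"wy":0,"wz":0},
    {"dx":0.2,"dy":0.4,"dz":0,"wx":0,"wy":0,"wz":0},
    {"dx":0.4,"dy":0.6,"dz":0,"wx":0,"wy":0,"wz":0},
    {"dx":0.6,"dy":0.8,"dz":0,"wx":0,"wy":0,"wz":0},
    {"dx":0.8,"dy":1,"dz":0,"wx":0,"wy":0,"wz":0}
  ]
}}

```text
time_s: 48.68
eef_pos: [0.4995, 0.1739, 0.2658]
eef_rot: [0.0, -0.046, 0.999, -0.0]
wrist_force: [1.4, -1.1, -0.0]
opening: 0.12
grasp_force: 58.6
```

Call:
{"name": "servo_tool", "arguments": {
  "steps": [
    {"dx":0.2,"dy":0.1,"dz":0,"wx":0,"wy":0,"wz":0},
    {"dx":0.4,"dy":0.2,"dz":0,"wx":0,"wy":0,"wz":0},
    {"dx":0.6,"dy":0.298,"dz":0,"wx":0,"wy":0,"wz":0},
    {"dx":0.8,"dy":0.298,"dz":0,"wx":0,"wy":0,"wz":0},
    {"dx":1,"dy":0.298,"dz":-0.1,"wx":0,"wy":0,"wz":0}
  ]
}}

```text
time_s: 49.1
eef_pos: [0.6007, 0.2034, 0.2575]
eef_rot: [0.002, -0.047, 0.999, -0.0]
wrist_force: [0.7, -0.5, 0.1]
opening: 0.12
grasp_force: 58.7
```

Call:
{"name": "servo_tool", "arguments": {
  "steps": [
    {"dx":0.15,"dy":0,"dz":-0.1,"wx":0,"wy":0,"wz":0},
    {"dx":0.257,"dy":0,"dz":-0.2,"wx":0,"wy":0,"wz":0},
    {"dx":0.257,"dy":0,"dz":-0.3,"wx":0,"wy":0,"wz":0},
    {"dx":0.257,"dy":0,"dz":-0.4,"wx":0,"wy":0,"wz":0},
    {"dx":0.257,"dy":0,"dz":-0.4,"wx":0,"wy":0,"wz":0}
  ]
}}

```text
time_s: 49.52
eef_pos: [0.6223, 0.2028, 0.2123]
eef_rot: [-0.002, -0.046, 0.999, -0.0]
wrist_force: [-0.2, 0.2, -0.0]
opening: 0.121
grasp_force: 58.7
```

Call:
{"name": "servo_tool", "arguments": {
  "steps": [
    {"dx":0,"dy":0,"dz":0,"wx":0,"wy":0,"wz":0},
    {"dx":0,"dy":0,"dz":0,"wx":0,"wy":0,"wz":0},
    {"dx":0,"dy":0,"dz":0,"wx":0,"wy":0,"wz":0},
    {"dx":0,"dy":0,"dz":0,"wx":0,"wy":0,"wz":0},
    {"dx":0,"dy":0,"dz":0,"wx":0,"wy":0,"wz":0}
  ]
}}

```text
time_s: 49.93
eef_pos: [0.6243, 0.2036, 0.2161]
eef_rot: [0.001, -0.047, 0.999, 0.0]
wrist_force: [-0.5, 0.3, -0.4]
opening: 0.126
grasp_force: 58.7
```

```bash
cat > look.py <<'E'
from h import *
w=snap("wrist"); s=snap("side"); o=ctrl.get_obs(); x,y,z=o['eef_pos']; print(o['eef_pos'],o['wrist_force']); tip=[x,y,z-.1172]
P=(x,y,.092); u=proj(w,P)[0]; print('tip',proj(w,tip),proj(s,tip),'mouth if aligned',u,proj(s,P)); u=u.astype(int)-[24,24]; print('wrist origin',u)
g=w['frame'][u[1]:u[1]+52,u[0]:u[0]+52].max(2)
for r in range(0,52,2): print(' '.join('%3d'%v for v in g[r,::2]))
u=proj(s,tip)[0].astype(int)-[12,6]; print('side origin',u); g=s['frame'][u[1]:u[1]+24,u[0]:u[0]+24].max(2)
for r in g: print(' '.join('%3d'%v for v in r))
E
python3 look.py
```

```text
[0.62424681 0.20351597 0.21567294] [-0.16107675 -0.779404   -1.83263007]
tip [[322.59104458 226.35338481]] [[293.41437302 183.74446411]] mouth if aligned [322.60326316 223.73421193] [[293.50319393 186.05328222]]
wrist origin [298 199]
179 179 179 179 179 179 179 179 179 179 180 180 179 180 180 180 180 180 180 181 181 180 180 181 180 181
178 179 179 180 179 180 179 179 179 179 179 180 179 180 179 180 179 179 180 180 180 180 180 180 180 181
179 179 179 178 179 179 179 179 179 179 177 114 179 180 179 180 180 180 180 180 180 180 180 180 181 180
179 179 179 179 179 179 113 114 114 114 112  50  59  59  60  64 156 180 180 179 180 180 180 180 180 181
179 178 179 179 177 114 113 114 112  49  39  40  41  42  43  45  47  66 157 180 180 180 180 180 180 180
178 179 178 114 114 113 113 111  39  39  42  74  78  80  80  82  51  48  48 132 180 180 180 180 181 181
179 176 114 114 114 114 113  41  39  71  97 102 105 105 108 109 107  94  53  52 180 180 180 180 181 180
114 120 113 114 114 114  62  43  93  99 102 100 100  99  97 100 106 112 109  75  68 180 180 181 180 181
113 115 114 114 114 111  37  80  
[... 3464 characters left out ...]
  79  83  89 130 146 149 153
131 135 143 145 144 144 145 148 156 126  63  46  44  46  52  57  76  86  80 125 150 148 146 150
129 135 139 143 144 144 144 144 147 153 130  98 103  93  81  83  80  79  79  73 118 147 147 149
124 130 126 136 145 144 144 143 145 146 149 152 155 128  94  96  96  99  87  75  73 120 143 147
124 124 135 142 145 144 144 144 144 144 145 145 147 149 151 153 154 157 131  88  78  76  70 115
127 123 130 139 145 144 144 144 144 144 144 145 146 147 149 148 146 147 151 120  77  79  76  68
134 125 125 135 142 146 145 146 146 147 148 146 144 144 144 135 117 108  91  73  77  78  77  71
121 134 130 130 140 148 146 145 145 144 144 126 106  98  79  70  71  73  77  78  79  79  78  72
```

Call:
{"name": "servo_tool", "arguments": {
  "steps": [
    {"dx":0.005,"dy":0.011,"dz":0,"wx":0,"wy":0,"wz":0},
    {"dx":0.005,"dy":0.011,"dz":0,"wx":0,"wy":0,"wz":0},
    {"dx":0.005,"dy":0.011,"dz":-0.04,"wx":0,"wy":0,"wz":0},
    {"dx":0.005,"dy":0.011,"dz":-0.08,"wx":0,"wy":0,"wz":0},
    {"dx":0.005,"dy":0.011,"dz":-0.12,"wx":0,"wy":0,"wz":0}
  ]
}}

```text
time_s: 50.45
eef_pos: [0.6245, 0.2045, 0.2025]
eef_rot: [-0.0, -0.046, 0.999, -0.0]
wrist_force: [-0.6, 0.1, -0.9]
opening: 0.125
grasp_force: 58.7
```

Call:
{"name": "servo_tool", "arguments": {
  "steps": [
    {"dx":0,"dy":0,"dz":-0.03,"wx":0,"wy":0,"wz":0},
    {"dx":0,"dy":0,"dz":-0.06,"wx":0,"wy":0,"wz":0},
    {"dx":0,"dy":0,"dz":-0.09,"wx":0,"wy":0,"wz":0},
    {"dx":0,"dy":0,"dz":-0.12,"wx":0,"wy":0,"wz":0},
    {"dx":0,"dy":0,"dz":-0.12,"wx":0,"wy":0,"wz":0}
  ]
}}

```text
time_s: 50.87
eef_pos: [0.6243, 0.2044, 0.1902]
eef_rot: [-0.001, -0.046, 0.999, -0.0]
wrist_force: [0.1, 0.3, -0.6]
opening: 0.123
grasp_force: 58.7
```

Call:
{"name": "servo_tool", "arguments": {
  "steps": [
    {"dx":0,"dy":0,"dz":-0.1,"wx":0,"wy":0,"wz":0},
    {"dx":0,"dy":0,"dz":-0.22,"wx":0,"wy":0,"wz":0},
    {"dx":0,"dy":0,"dz":-0.35,"wx":0,"wy":0,"wz":0},
    {"dx":0,"dy":0,"dz":-0.48,"wx":0,"wy":0,"wz":0},
    {"dx":0,"dy":0,"dz":-0.58,"wx":0,"wy":0,"wz":0}
  ]
}}

```text
time_s: 51.28
eef_pos: [0.6236, 0.2043, 0.1304]
eef_rot: [-0.001, -0.046, 0.999, -0.0]
wrist_force: [-1.2, -0.7, -0.3]
opening: 0.121
grasp_force: 58.7
```

Call:
{"name": "servo_tool", "arguments": {
  "steps": [
    {"dx":0,"dy":0,"dz":-0.02,"wx":0,"wy":0,"wz":0},
    {"dx":0,"dy":0,"dz":-0.04,"wx":0,"wy":0,"wz":0},
    {"dx":0,"dy":0,"dz":-0.06,"wx":0,"wy":0,"wz":0},
    {"dx":0,"dy":0,"dz":-0.07,"wx":0,"wy":0,"wz":0},
    {"dx":0,"dy":0,"dz":-0.07,"wx":0,"wy":0,"wz":0}
  ]
}}

```text
time_s: 51.7
eef_pos: [0.625, 0.2046, 0.1266]
eef_rot: [0.0, -0.046, 0.999, 0.0]
wrist_force: [0.1, -0.3, -0.1]
opening: 0.122
grasp_force: 58.7
```

Call:
{"name": "servo_tool", "arguments": {
  "steps": [
    {"dx":0,"dy":0,"dz":0,"wx":0,"wy":0,"wz":0},
    {"dx":0,"dy":0,"dz":0,"wx":0,"wy":0,"wz":0},
    {"dx":0,"dy":0,"dz":0,"wx":0,"wy":0,"wz":0},
    {"dx":0,"dy":0,"dz":0,"wx":0,"wy":0,"wz":0},
    {"dx":0,"dy":0,"dz":0,"wx":0,"wy":0,"wz":0}
  ]
}}

```text
time_s: 52.12
eef_pos: [0.6247, 0.2045, 0.1264]
eef_rot: [0.0, -0.046, 0.999, 0.0]
wrist_force: [0.3, 0.1, 0.4]
opening: 0.123
grasp_force: 58.7
```

Call:
{"name": "servo_tool", "arguments": {
  "steps": [
    {"dx":0,"dy":0,"dz":-0.008,"wx":0,"wy":0,"wz":0},
    {"dx":0,"dy":0,"dz":-0.014,"wx":0,"wy":0,"wz":0},
    {"dx":0,"dy":0,"dz":-0.018,"wx":0,"wy":0,"wz":0},
    {"dx":0,"dy":0,"dz":-0.018,"wx":0,"wy":0,"wz":0},
    {"dx":0,"dy":0,"dz":-0.018,"wx":0,"wy":0,"wz":0}
  ]
}}

```text
time_s: 52.53
eef_pos: [0.6251, 0.2046, 0.1252]
eef_rot: [0.001, -0.046, 0.999, 0.0]
wrist_force: [-0.4, 0.6, 5.6]
opening: 0.123
grasp_force: 58.9
```

Call:
{"name": "servo_tool", "arguments": {
  "steps": [
    {"dx":0,"dy":0,"dz":0,"wx":0,"wy":0,"wz":0},
    {"dx":0,"dy":0,"dz":0,"wx":0,"wy":0,"wz":0},
    {"dx":0,"dy":0,"dz":0,"wx":0,"wy":0,"wz":0},
    {"dx":0,"dy":0,"dz":0,"wx":0,"wy":0,"wz":0},
    {"dx":0,"dy":0,"dz":0,"wx":0,"wy":0,"wz":0}
  ],
  "jaw": 1
}}

```text
time_s: 52.95
eef_pos: [0.6244, 0.2045, 0.124]
eef_rot: [-0.0, -0.046, 0.999, -0.0]
wrist_force: [0.2, 0.6, -0.1]
opening: 0.824
grasp_force: 0.0
```

Call:
{"name": "servo_tool", "arguments": {
  "steps": [
    {"dx":0,"dy":0,"dz":0.05,"wx":0,"wy":0,"wz":0},
    {"dx":0,"dy":0,"dz":0.2,"wx":0,"wy":0,"wz":0},
    {"dx":0,"dy":0,"dz":0.45,"wx":0,"wy":0,"wz":0},
    {"dx":0,"dy":0,"dz":0.7,"wx":0,"wy":0,"wz":0},
    {"dx":0,"dy":0,"dz":1,"wx":0,"wy":0,"wz":0}
  ]
}}

```text
time_s: 53.37
eef_pos: [0.6238, 0.2044, 0.2244]
eef_rot: [-0.001, -0.046, 0.999, -0.0]
wrist_force: [0.7, -0.2, -1.0]
opening: 0.999
grasp_force: 0.0
```

Call:
{"name": "servo_tool", "arguments": {
  "steps": [
    {"dx":0,"dy":0,"dz":0.3,"wx":0,"wy":0,"wz":0},
    {"dx":0,"dy":0,"dz":0.6,"wx":0,"wy":0,"wz":0},
    {"dx":-0.3,"dy":0,"dz":0.6,"wx":0,"wy":0,"wz":0},
    {"dx":-0.6,"dy":0,"dz":0.6,"wx":0,"wy":0,"wz":0},
    {"dx":-0.9,"dy":0,"dz":0.6,"wx":0,"wy":0,"wz":0}
  ]
}}

```text
time_s: 53.78
eef_pos: [0.534, 0.2044, 0.2853]
eef_rot: [0.001, -0.046, 0.999, 0.0]
wrist_force: [-0.5, 0.6, 0.2]
opening: 1.0
grasp_force: 0.0
```

Call:
{"name": "servo_tool", "arguments": {
  "steps": [
    {"dx":-0.3,"dy":-0.1,"dz":0,"wx":0,"wy":0,"wz":0},
    {"dx":-0.6,"dy":-0.3,"dz":0,"wx":0,"wy":0,"wz":0},
    {"dx":-0.9,"dy":-0.5,"dz":0,"wx":0,"wy":0,"wz":0},
    {"dx":-0.9,"dy":-0.75,"dz":0,"wx":0,"wy":0,"wz":0},
    {"dx":-0.9,"dy":-1,"dz":0,"wx":0,"wy":0,"wz":0}
  ]
}}

```text
time_s: 54.2
eef_pos: [0.4431, 0.1043, 0.2851]
eef_rot: [0.001, -0.048, 0.999, -0.0]
wrist_force: [0.8, 0.4, 0.3]
opening: 1.0
grasp_force: 0.0
```

Call:
{"name": "servo_tool", "arguments": {
  "steps": [
    {"dx":0,"dy":-0.2,"dz":0,"wx":0,"wy":0,"wz":0},
    {"dx":0,"dy":-0.4,"dz":0,"wx":0,"wy":0,"wz":0},
    {"dx":0,"dy":-0.6,"dz":0,"wx":0,"wy":0,"wz":0},
    {"dx":0,"dy":-0.6,"dz":0,"wx":0,"wy":0,"wz":0},
    {"dx":0,"dy":-0.6,"dz":0,"wx":0,"wy":0,"wz":0}
  ]
}}

```text
time_s: 54.62
eef_pos: [0.4448, 0.044, 0.2848]
eef_rot: [0.0, -0.045, 0.999, 0.0]
wrist_force: [0.7, -1.5, 0.3]
opening: 1.003
grasp_force: 0.0
```

```bash
python3 -c "
from h import *
s,t=rodblobs()
for P in ((.6245,.2045,.143),(.651,.0618,.143),(.5607,-.127,.143)): print(proj(s,P))
# scanner upright: grey top blob near expected
u=proj(s,(.4495,.339,.145))[0]; print(u, proj(s,(.4495,.339,.02)))
v=np.ascontiguousarray(s['frame'][160:235,165:215].max(2)); m=((v<95)).astype(np.uint8); n,l,st,ce=cv2.connectedComponentsWithStats(m)
print([(st[i],(ce[i]+[165,160]).round(1)) for i in range(1,n) if st[i,4]>100])"
```

```text
short top (array([319.74834437, 181.00662252]), np.int32(151)) side (array([348.12903226, 222.77419355]), np.int32(124)) black side [(array([349.5, 194.5]), 102)]
mid top (array([253.39411765, 191.3       ]), np.int32(170)) side (array([290.57324841, 185.85031847]), np.int32(314)) black side [(array([284.4, 160. ]), 1707)]
tall top (array([407.63013699, 222.65068493]), np.int32(146)) side (array([386.55555556, 283.60555556]), np.int32(180)) black side [(array([387.8, 271.6]), 133)]
rack []
54.7167 [0.4447 0.045  0.2846] 1.0011468398500294
[[292.57415265 167.07912799]]
[[348.97490977 195.01895999]]
[[387.39564821 271.42177486]]
[186.1833682  171.05431088] [[195.81300603 215.10402748]]
[(array([   0,    0,   50,   75, 2042], dtype=int32), array([191.9, 195.1]))]
```

Call:
{"name": "servo_tool", "arguments": {
  "steps": [
    {"dx":0,"dy":-0.2,"dz":0,"wx":0,"wy":0,"wz":0},
    {"dx":0,"dy":-0.5,"dz":0,"wx":0,"wy":0,"wz":0},
    {"dx":0,"dy":-0.8,"dz":0,"wx":0,"wy":0,"wz":0},
    {"dx":0,"dy":-0.9,"dz":0,"wx":0,"wy":0,"wz":0},
    {"dx":0,"dy":-0.9,"dz":0,"wx":0,"wy":0,"wz":0}
  ]
}}

```text
time_s: 55.13
eef_pos: [0.4448, -0.0464, 0.2844]
eef_rot: [-0.0, -0.046, 0.999, -0.0]
wrist_force: [-0.1, -1.0, 0.1]
opening: 0.998
grasp_force: 0.0
```

```bash
python3 -c "
from h import *
s,t=rodblobs()
v=s['frame'][158:178,282:304].max(2)
for r in v: print(' '.join('%3d'%x for x in r))"
```

```text
short top (array([319.67549669, 181.03311258]), np.int32(151)) side (array([348.12903226, 222.77419355]), np.int32(124)) black side [(array([335.5, 195.1]), 1157)]
mid top (array([253.3372093 , 191.30813953]), np.int32(172)) side (array([291.27388535, 185.55095541]), np.int32(314)) black side [(array([293.3, 161.4]), 2651), (array([302.9, 127.7]), 57)]
tall top (array([407.57823129, 222.65986395]), np.int32(147)) side (array([386.53932584, 283.55617978]), np.int32(178)) black side [(array([388. , 271.4]), 132)]
rack []
55.2333 [ 0.4447 -0.0446  0.2843] 1.005976149473724
 16  14  12  14  13  15  18  12  14  16  16  15  16  16  15  15  16  14  17  16  16  16
 14  12  17  15  15  15  14  13  13  16  15  15  16  15  16  15  14  15  16  14  16  18
 15  16  15  16  14  15  14  16  13  13  15  14  18  14  14  15  16  18  16  18  12  14
 11  11  13  12  16  14  15  17  16  14  17  15  14  19  16  14  17  12  14  17  15  17
 14  13  13  13  13  13  17  13  16  14  14  15  13  15  16  15  15  16  14  16  15  16
 17  12  13  14  14   8  14  16  15  17  15  13  17  14  14  16  16  16  15  17  15
[... 536 characters left out ...]
  17  16  12  13  12  15  13  13  14  13   9  15  16  13  14  18  12  17  13  13  14
 12  12  13  15  15  13  12  12  16  13  12  17  13  13  13  13  13  11  13  14  13  14
 14  19  14  13  15  13  12  16  14  12  15  15  13  16  12  13  14  13  12  16  15  14
 13  16  16  16  14  14  14  12  13  16  13  13  13  15  13  15  16  12  15  19  16  17
 13  16  12  14  14  16  14  13  15  13  14  15  11  13  13  12  12  13  18  14  14  12
 16  12  12  15  12   8   3  11  13  12  16  12  15  13  15  16  10  12  14  14  16  13
 14  16  10  11  17  25  17   9  13  13  15  15  15  18  12  13  14  13  13  11  16  16
 11  11   9   8  35  57  45  36  34  13  12  14  13  16  13  13  13  16  12  14  12  14
```

Still occluding from the side camera; move farther.

Call:
{"name": "servo_tool", "arguments": {
  "steps": [
    {"dx":0,"dy":-0.3,"dz":0,"wx":0,"wy":0,"wz":0},
    {"dx":0,"dy":-0.6,"dz":0,"wx":0,"wy":0,"wz":0},
    {"dx":0,"dy":-0.9,"dz":0,"wx":0,"wy":0,"wz":0},
    {"dx":0,"dy":-1,"dz":0,"wx":0,"wy":0,"wz":0},
    {"dx":0,"dy":-1,"dz":0,"wx":0,"wy":0,"wz":0}
  ]
}}

```text
time_s: 55.65
eef_pos: [0.4449, -0.146, 0.2843]
eef_rot: [-0.0, -0.046, 0.999, 0.0]
wrist_force: [-0.5, 0.1, 0.4]
opening: 0.997
grasp_force: 0.0
```

Call:
{"name": "servo_tool", "arguments": {
  "steps": [
    {"dx":0,"dy":-0.3,"dz":0,"wx":0,"wy":0,"wz":0},
    {"dx":0,"dy":-0.6,"dz":0,"wx":0,"wy":0,"wz":0},
    {"dx":0,"dy":-0.9,"dz":0,"wx":0,"wy":0,"wz":0},
    {"dx":0,"dy":-0.9,"dz":0,"wx":0,"wy":0,"wz":0},
    {"dx":0,"dy":-0.9,"dz":0,"wx":0,"wy":0,"wz":0}
  ]
}}

```text
time_s: 56.07
eef_pos: [0.445, -0.2345, 0.2841]
eef_rot: [-0.0, -0.046, 0.999, 0.001]
wrist_force: [-0.3, 1.0, 0.1]
opening: 1.0
grasp_force: 0.0
```

```bash
python3 -c "
from h import *
s,t=rodblobs()
m=((s['frame'].max(2)<95)).astype(np.uint8)[155:240,165:222]; print('scanner px column spans', [(155+r,165+np.flatnonzero(m[r])[[0,-1]]) for r in range(10,70,10) if m[r].any()])"
```

```text
short top (array([319.66013072, 181.05882353]), np.int32(153)) side (array([351.       , 223.8630137]), np.int32(146)) black side [(array([349.5, 194.5]), 99), (array([362.1, 221.1]), 292)]
mid top (array([253.31034483, 191.31034483]), np.int32(174)) side (array([293.61538462, 187.94505495]), np.int32(91)) black side [(array([292.9, 166.9]), 86), (array([277.5, 170.2]), 405)]
tall top (array([407.51006711, 222.68456376]), np.int32(149)) side (array([386.65822785, 283.51265823]), np.int32(158)) black side [(array([386.9, 241.1]), 1604), (array([388. , 271.3]), 127)]
rack []
56.1667 [ 0.445  -0.2335  0.2842] 1.0019726117968368
scanner px column spans [(165, array([165, 177])), (175, array([178, 208])), (185, array([181, 221])), (195, array([183, 208])), (205, array([186, 210])), (215, array([178, 214]))]
```

```bash
python3 -c "
from bench import workorder
print(workorder.hand_in())"
```

```text
the job is handed in; nothing more can be done
None
```

The job is handed in: I read all three labels from shortest to tallest, stood the scanner back in its dock, and pushed one rod to the floor of each bottle at about 56 s of the 210 s; the hand-in returned no verdict.

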